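Change the battery of the painter's work light

TASK

The painting light lies on its face with a flat battery under its sprung cover. Slide the thumb latch sideways so that the cover springs up, put the flat battery fully home in the free charger, fit the charged battery from the other charger fully home in the light, each with its terminals on the well's terminals, and press the cover shut until it latches. Set the batteries down without dropping them, and leave the bottle, brush jar, tin and palette knife where they are.

Things in the scene. Friction and masses are not known exactly. Their poses are not given: they have to be found in the camera images.
- light: Cordless work light lying on its face, fixed: grey body 210 (x) x 150 (y) mm with cooling fins and a low folded tube stand reaching 128 mm to +x, 90 to each side. Origin: centre of its underside. Raised battery housing in the middle (x -95 to 72, y -40 to 40, flat rim 52 mm above the table): latch at its -x end, at (-72, 0); bay centre at (10, 0); cover hinged at its +x end.
- bay (a point): Centre of the floor of the light's battery bay, 18 mm above the table, 34 mm below the rim; axes as the light's. The well is 89 (x) x 51 (y) mm. A terminal ledge 9 mm long, 13 high stands at its +x end: the pack's nose goes over it (turned round, a pack sits 13 mm too high).
- latch_thumb (a point): Centre of the top of the thumb latch: a small ribbed block 20 (x) x 14 (y) x 12 (high) mm standing on the flat end of the battery housing (52 mm above the table), 26 mm in front (-x) of the cover's free edge; axes as the light's.
- latch (a joint): Travel of the thumb latch in m: 0 at rest (locked), moves to the light's +y side, stop at 0.011; the cover is free from about 0.007. A spring (1.6 to 3.8 N) returns it; the closing cover pushes the bevelled bolt aside by itself.
- cover (a joint): Opening angle of the cover in rad: 0 shut and latched (it rests at up to 0.02), 1.75 fully open, leaning a little back beyond upright. Its spring (0.20 Nm shut, 0.05 Nm open) throws it fully open and holds it there; shutting takes about 2 N at its free edge, and 5 to 8 N over the last 15 mm to snap the latch.
- cover_hinge (a point): Middle of the cover's hinge line (along the light's y), 58 mm to +x of the bay's centre and 53 mm above the table; its axes turn with the cover: -x towards the free edge, z out of its upper face. The cover is a black ribbed shell 114 (x, from hinge to free edge) x 74 (y) x 32 (z) mm, open below.
- cover_edge (a point): Middle of the cover's free edge, on its upper face: 114 mm from the hinge line, 32 mm out; axes turn with the cover.
- pack_spent: Black battery pack 84 (x) x 46 (y) x 60 (z) mm, 0.38 kg, origin at the centre of its underside. Its +x end is the nose: a grey shoulder 8 mm below the top, and underneath a recess 12 mm long, 16 high with brass terminals. Grip across the 46 mm from above; stands 26 mm proud in the light, 42 in a charger. This one is flat and starts in the light under the cover, nose to the light's +x.
- pack_charged: Black battery pack 84 (x) x 46 (y) x 60 (z) mm, 0.38 kg, origin at the centre of its underside. Its +x end is the nose: a grey shoulder 8 mm below the top, and underneath a recess 12 mm long, 16 high with brass terminals. Grip across the 46 mm from above; stands 26 mm proud in the light, 42 in a charger. This one is charged and starts in the occupied charger, nose to that charger's +x.
- charger_free: Charger with an empty well, fixed: low grey box 130 (x) x 86 (y) x 30 (high) mm; origin at the centre of its underside, directly below the well's centre.
- charger_free_bay (a point): Centre of the floor of the empty charger's well, 12 mm above the table, 18 mm below its rim; axes as the charger's. The well is 89 (x) x 51 (y) mm. A terminal ledge 9 mm long, 13 high stands at its +x end: the pack's nose goes over it (turned round, a pack sits 13 mm too high).
- charger_full: The charger that holds the charged battery at the start, fixed, same as the other; origin at the centre of its underside, directly below the well's centre; well floor 12 mm above the table.
- dropper_bottle: Bystander: amber dropper bottle, 38 mm across, 117 high, beside the light; origin at the centre of its underside.
- brush_jar: Bystander: steel jar 70 mm across and 95 high with four brushes standing up to 275 mm high and spreading 40 mm from its axis, behind the occupied charger; origin at the centre of its underside.
- medium_tin: Bystander: low metal tin, 66 mm across, 48 high, in front of the free charger; origin at the centre of its underside.
- palette_knife: Bystander: palette knife 235 mm long lying along its x axis beside the light, 20 mm high; origin under its middle.
Not all that is in view belongs to the job. What is shaped like the pack_charged but brown, red or turquoise is not meant.

How it is judged:
On the way, in this order (a step that is already met when the one before it is completed fails the run):
1. the thumb latch is slid aside (value of joint latch above 0.005 m), for 0.02 s.
2. the cover has sprung open (value of joint cover above 1.5 rad), for 0.1 s.
3. the charged battery is fully home in the light (horizontal distance between pack_charged and bay below 0.006 m and z of pack_charged in the frame of bay below 0.004 m and angle between pack_charged's own z axis and vertical below 0.06 rad and linear speed of pack_charged below 0.02 m/s), for 0.1 s.
At the end, for the whole second after the job is handed in: The charged battery is at rest in the light's bay and the flat one in the charger that was free, each within 6 mm of the well's centre, less than 4 mm off its floor and tilted less than 0.06 rad; the cover is shut (below 0.03 rad) and the latch back at rest (below 2 mm) (all of step 3 and horizontal distance between pack_spent and charger_free_bay below 0.006 m and z of pack_spent in the frame of charger_free_bay below 0.004 m and angle between pack_spent's own z axis and vertical below 0.06 rad and linear speed of pack_spent below 0.02 m/s and value of joint cover below 0.03 rad and value of joint latch below 0.002 m); the robot touches nothing.
It fails at once if the bottle, brush jar, tin or palette knife is pushed more than 25 mm or knocked over (distance of any of dropper_bottle, brush_jar, medium_tin, palette_knife from where it was at the start of the episode above 0.025 m or angle between any of dropper_bottle, brush_jar, medium_tin, palette_knife's own z axis and vertical above 0.35 rad).
It fails at once if the flat battery is dropped (faster than 0.7 m/s and not held) (linear speed of pack_spent above 0.7 m/s and contact force between the fingers and pack_spent below 0.1 N).
It fails at once if the charged battery is dropped (faster than 0.7 m/s and not held) (linear speed of pack_charged above 0.7 m/s and contact force between the fingers and pack_charged below 0.1 N).
It also fails if it takes over 72 s, if anything falls off the work surface, if the arm or the gripper's body presses on something with over 40 N, if the wrist force passes 120 N, or if a joint passes its speed limit or range.

ROBOT

A 6-joint arm with a two-finger parallel gripper is mounted at the origin on the work surface. World frame = base frame: x ahead of the robot, y to its left, z up, the work surface at z = 0. Lengths are in m, angles in rad, forces in N, time in s.
With the tool pointing down it reaches from about 0.25 to 0.775 m from the base axis. Payload 4 kg.
Tool frame: the origin (TCP) lies on the centre line of the jaws, within the pads' length; the fingertips stand 14 mm ahead of it and the grasp point (between the pads) lies 5 mm behind it (robot.tcp_to_tips is the distance from the TCP to the fingertips, in m); z points along the fingers, y is the line along which they close (so a half turn about z gives the same grasp; the last joint's range is limited). The gripper opens to 94 mm and grips with 3 to 60 N. Pads are 16 mm wide; open, the fingers measure 119 mm over their backs; the gripper's body (75 mm by 177 mm) begins 78 mm behind the grasp point.
Start: joints at [-1.218, 0.087, 1.371, -0, 1.684, -0.103], TCP at [0.242, -0.494, 0.188] pointing down, gripper open.
Joint ranges: [-3.1, 3.1], [-0.76, 2.03], [0.27, 2.55], [-1.08, 4.22], [0.17, 2.65], [-2.57, 2.57]. Speed limits (rad/s): [2.79, 2.79, 3.14, 3.14, 3.14, 3.14].

INTERFACE

Orientations are given as [roll, pitch, yaw] about the fixed x, y, z axes, in that order (R = Rz(yaw) Ry(pitch) Rx(roll)).
In Python, from bench import robot gives the robot as it stands.
- The arm moves only by the tool carry_out, never from a script. Its argument "increments" is a list of rows, each a list of 3 entries, a list of its own where there are three numbers: the closure in counts, from 0 (fully open) to 255 (shut), then the shift along the tool's x, y, z in mm, then the turn about the tool's z in degrees. In form: [[fingers, [dx, dy, dz], twist], ...]. A call has 1 to 8 rows; each row shifts and turns the commanded pose from where the row before left it, along the tool's axes as they then stand; what a row does not reach is not made up. A row lasts 1/10 s, in which the tool goes at most 50 mm and 8.59 degrees, less where a joint would pass 70% of its speed; a pose out of reach is approached as far as the arm can. A call with a gripper value outside its range is refused whole. The fingers move at their own pace and stop on an object; the grip force is fixed at half the most. Time passes only in rows, so rows that do not move let the fingers close. It gives the time, the measured TCP pose, the force, the opening and the grip force at its end, in the units of the state.
- robot.get_obs(): the state, without advancing time (a new reading comes with each control period).
- robot.snapshot(name): name is "side" or "top"; returns the picture (400x640x3 uint8, blue, green, red); there is no depth.
- robot.get_calibration(name): a dict with "vfov" (degrees; the focal length in pixels is half the picture's height over the tangent of half this angle, whatever the lens; pixels are square), "cx", "cy" (the principal point, pixels), "T" (4x4, takes a point from camera to world coordinates). Camera axes: x right, y down, z forward; pixel columns grow to the right and rows downward; lengths in m; the calibration is good to about 2 mm. A picture is of the moment at which its call begins. get_calibration takes no time and is no camera call.
- robot.close_job(): hands the job in; it is judged then, once.
The state is a dict: "time": time; "joint_positions": joint angles; "qvel": joint speeds; "joint_torque": joint torques, N m; "tool_pos": TCP position; "ee_rot": TCP orientation; "wrist_force": force on the tool from outside, world axes, zero at the start; "wrist_torque": the same for the moment, N m; "width": finger opening in m; "finger_force": force on a finger pad.
Only numpy, scipy, OpenCV 4.12 (cv2) and the standard library are available. Lean on these libraries where they do the work, as an engineer would, in place of code of your own. Each camera call takes 0.05 s, during which the arm holds its last target. There are 200 camera calls.

## Working session

There is one attempt and no reset: what is moved stays moved. The work goes in short steps, Python scripts to look and compute and a tool call to move; the robot and the scene stay as the last step left them, time stands still between calls to the robot, and variables do not carry over. Pictures are saved under pics/ and viewed, at most 10 in all, crops included, and the job is handed in when it is done.

Besides the shell and the picture viewer there is one more tool, called as name(argument=value, ...), one argument or row to a line, values as JSON. carry_out: Moves the arm, as the interface text tells. Its arguments: {"type":"object","properties":{"increments":{"type":"array","items":{"type":"array"}}},"required":["increments"]}

```bash
mkdir -p pics; ls
python3 - <<'E'
from bench import robot
import cv2
for n in("top","side"):
    cv2.imwrite(f"pics/{n}0.png",robot.snapshot(n)); c=robot.get_calibration(n); print(n,c)
o=robot.get_obs(); print({k:o[k] for k in("time","tool_pos","ee_rot","width","wrist_force")})
E
```

```text
pics
top {'vfov': 45.63420572072943, 'cx': 314.5100006298254, 'cy': 202.7696430004614, 'T': array([[ 0.01507081, -0.98477952,  0.17315358,  0.24602107],
       [-0.99982503, -0.01676121, -0.00830431, -0.03952492],
       [ 0.01108018, -0.17299813, -0.98485983,  1.57144589],
       [ 0.        ,  0.        ,  0.        ,  1.        ]])}
side {'vfov': 54.07748610416733, 'cx': 315.48438085153504, 'cy': 199.44104600443856, 'T': array([[-0.86239584, -0.3019412 ,  0.40633106,  0.08224421],
       [-0.50611105,  0.53197463, -0.67886272,  0.69563829],
       [-0.01118119, -0.79109703, -0.61158848,  0.71267892],
       [ 0.        ,  0.        ,  0.        ,  1.        ]])}
{'time': 0.1, 'tool_pos': array([ 0.24194231, -0.49335068,  0.1866541 ]), 'ee_rot': array([-3.13968390e+00, -2.07231068e-04,  4.55859890e-01]), 'width': 0.09403362207446883, 'wrist_force': array([-0.00223314, -1.31708298, -0.3292414 ])}
```

View pics/top0.png

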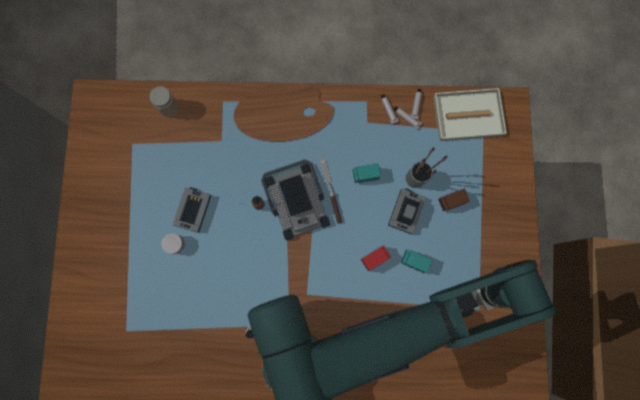

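View pics/side0.png

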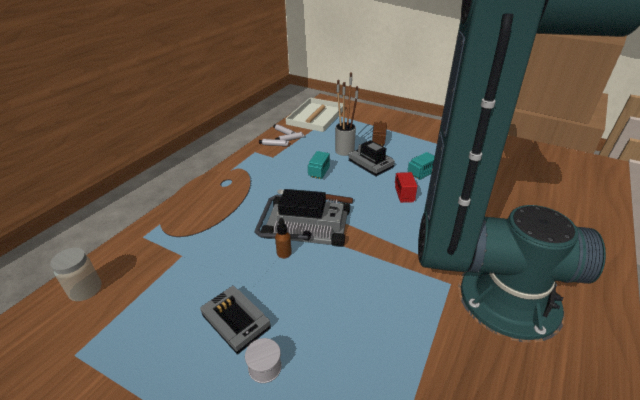

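The top view shows the light at (297,197), the free charger at (192,209) with its terminals towards the top of the picture, and the full charger at (408,211). 
Things that could be taken for the charged pack: black in the charger (408,211), turquoise (367,173) and (417,261), red (376,258), brown (455,200). By the description it is the black one in the charger, so I'll check that in a close crop.

Run:
```python
import cv2,numpy as np
t=cv2.imread("pics/top0.png"); s=cv2.imread("pics/side0.png")
c=lambda im,x,y,w,h,k:cv2.convertScaleAbs(cv2.resize(im[y:y+h,x:x+w],(w*k,h*k),interpolation=cv2.INTER_CUBIC),alpha=1.7)
A=c(t,252,150,100,100,4) # light
B=c(t,168,180,50,50,4);C=c(t,383,185,50,50,4)
D=c(s,248,180,110,70,5)[:350,:]; 
out=np.zeros((600,800,3),np.uint8)
out[:400,:400]=A; out[:200,400:600]=B; out[:200,600:800]=C
out[200:480,400:800]=c(s,255,180,100,70,4)
out[400:600,0:400]=c(s,340,130,100,50,4)
cv2.imwrite("pics/crop1.png",out)
```

```text
(no output)
```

View pics/crop1.png

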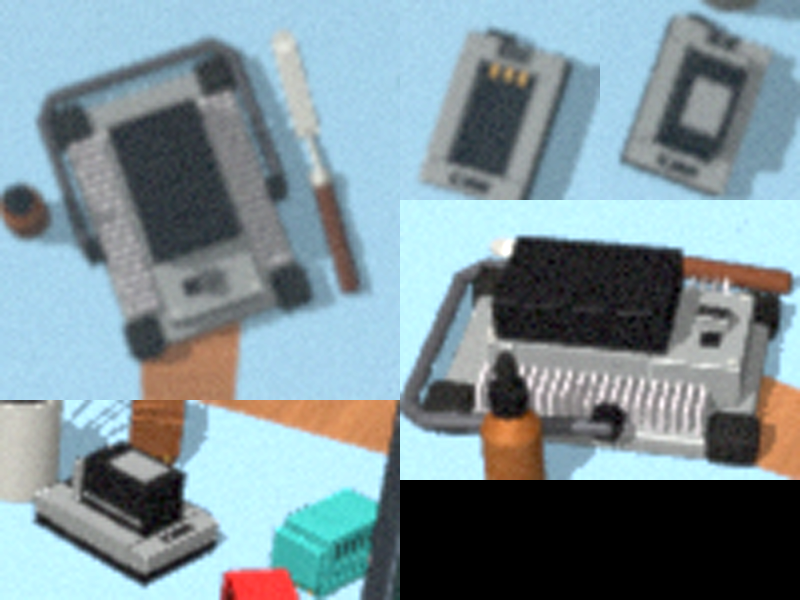

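The crop confirms it: a black pack with a grey label in the full charger, the free charger empty with brass contacts at its +x end (top of picture), and the light's latch at about top px (303,221). Next I'll measure the poses.

```bash
cat > h.py <<'E'
import cv2,numpy as np
from bench import robot
def K(n):
    c=robot.get_calibration(n); return c,200/np.tan(np.radians(c["vfov"]/2))
def ray(n,px,z):
    c,f=K(n); px=np.atleast_2d(np.asarray(px,float))
    d=np.c_[(px[:,0]-c["cx"])/f,(px[:,1]-c["cy"])/f,np.ones(len(px))]@c["T"][:3,:3].T
    o=c["T"][:3,3]; return (o+d*((z-o[2])/d[:,2])[:,None])[:,:2]
def proj(n,P):
    c,f=K(n); q=(np.atleast_2d(P)-c["T"][:3,3])@c["T"][:3,:3]
    return np.c_[q[:,0]/q[:,2]*f+c["cx"],q[:,1]/q[:,2]*f+c["cy"]]
def rect(n,mask_fn,im,box,z,k=6):
    x,y,w,h=box; r=cv2.resize(im[y:y+h,x:x+w],None,fx=k,fy=k,interpolation=cv2.INTER_CUBIC)
    m=mask_fn(r).astype(np.uint8)*255
    m=cv2.morphologyEx(cv2.morphologyEx(m,cv2.MORPH_OPEN,np.ones((9,9))),cv2.MORPH_CLOSE,np.ones((9,9)))
    c=max(cv2.findContours(m,0,2)[0],key=cv2.contourArea)[:,0]
    px=(c+.5)/k-.5+[x,y]; w=ray(n,px,z)*1000
    (cx,cy),(a,b),t=cv2.minAreaRect(w.astype(np.float32))
    if a<b: a,b,t=b,a,t+90
    t=(t+90)%180-90
    return np.round([cx,cy,a,b,t],1),m
hsv=lambda r:cv2.cvtColor(r,cv2.COLOR_BGR2HSV)
dark=lambda T:lambda r:r.max(2)<T
def grey(r): h=hsv(r); return (h[...,1]<60)&(h[...,2]>70)
E
python3 - <<'E'
from h import *
t=cv2.imread("pics/top0.png")
for p in[(297,190),(303,222),(296,222),(310,228),(190,212),(179,222),(408,212),(405,190),(180,200)]: print(p,t[p[1],p[0]])
ms=[]
for nm,fn,box,z in[("cover",dark(50),(272,170,46,48),.085),("free",grey,(168,180,48,55),.030),("full",grey,(383,182,50,58),.030),("freewell",dark(60),(178,190,24,38),.03),("fullpack",dark(60),(394,192,30,38),.072)]:
    r,m=rect("top",fn,t,box,z); print(nm,r); ms.append(cv2.copyMakeBorder(m,0,340-m.shape[0],0,300-m.shape[1],0,value=90))
cv2.imwrite("pics/m.png",cv2.resize(np.hstack(ms),None,fx=.5,fy=.5))
print("thumb",ray("top",[(303,221)],.064))
E
```

```text
(297, 190) [32 26 24]
(303, 222) [65 64 60]
(296, 222) [95 95 90]
(310, 228) [66 65 61]
(190, 212) [40 35 29]
(179, 222) [95 95 90]
(408, 212) [94 94 90]
(405, 190) [86 87 84]
(180, 200) [117 109  96]
cover [531.8   9.2 116.8  73.3  20.2]
free [489.3 353.5 134.1  88.8 -15.1]
full [ 496.  -357.4  135.4   91.1  -20.6]Traceback (most recent call last):
  File "<stdin>", line 6, in <module>
cv2.error: OpenCV(4.12.0) /io/opencv/modules/core/src/copy.cpp:1160: error: (-215:Assertion failed) top >= 0 && bottom >= 0 && left >= 0 && right >= 0 && _src.dims() <= 2 in function 'copyMakeBorder'
```

Run:
```python
from h import *
ims={n:cv2.imread(f"pics/{n}0.png") for n in("top","side")}
t=ims["top"]
for nm,fn,box,z in[("freewell",dark(60),(178,190,24,38),.03),("fullpack",dark(60),(394,192,30,38),.072),("coverT",dark(40),(272,170,46,48),.085),("coverT",dark(60),(272,170,46,48),.085)]:
    print(nm,rect("top",fn,t,box,z)[0])
print("thumb",ray("top",[(303,221)],.064))
def box(o,yaw,x0,x1,w,z):
    a=np.radians(yaw);R=np.array([[np.cos(a),-np.sin(a)],[np.sin(a),np.cos(a)]])
    return np.c_[(np.array([[x0,-w],[x1,-w],[x1,w],[x0,w]])@R.T+o)/1000,[z]*4]
L=(521.5,5.4)
Q=[box(L,20.2,-46,68,37,.085),box(L,20.2,-95,72,40,.052),box(L,20.2,-82,-62,7,.064),
   box((489.3,353.5),-15.1,-65,65,43,.03),box((489.3,353.5),-15.1,-44.5,44.5,25.5,.03),box((496,-357.4),-20.6,-65,65,43,.03),box((496,-357.4),-20.6,-42,42,23,.072)]
def crop(n,b,k):
    x,y,w,h=b; r=cv2.convertScaleAbs(cv2.resize(ims[n][y:y+h,x:x+w],None,fx=k,fy=k,interpolation=cv2.INTER_CUBIC),alpha=1.7)
    for q in Q: cv2.polylines(r,[np.int32(np.round((proj(n,q)-[x,y]+.5)*k))],True,(0,0,255),1)
    return r
out=np.zeros((600,800,3),np.uint8)
def put(x,y,r): out[y:y+r.shape[0],x:x+r.shape[1]]=r
put(0,0,crop("top",(262,160,66,80),5)); put(330,0,crop("top",(168,182,46,56),5)); put(560,0,crop("top",(385,184,48,56),5))
put(0,400,crop("side",(335,130,75,50),4)); put(300,400,crop("side",(198,284,75,66),3)); put(540,285,crop("side",(262,184,65,60),4))
put(525,525,crop("side",(300,190,60,25),3))
cv2.imwrite("pics/ov.png",out)
```

```text
freewell [488.2 353.2  86.8  48.8 -15.9]
fullpack [ 487.3 -352.2   83.3   54.3  -19.9]
coverT [531.8   8.9 113.3  68.8  20.9]
coverT [531.4   8.6 120.2  76.6  20.6]
thumb [[ 0.45125256 -0.01632917]]
```

View pics/ov.png

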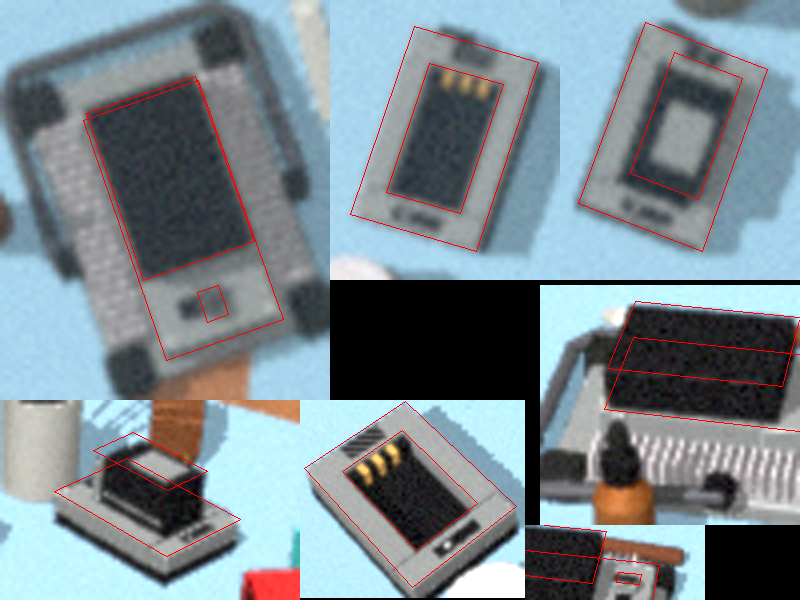

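The overlay agrees with both views: the well, rim and latch boxes lie on the object. The latch thumb is at top px (304,221), with its slot on the +y side. Rows per move come from a small delta helper.

```bash
cat >> h.py <<'E'
F={"L":(521.3,5.1,20.5),"C":(488.5,353.3,-15.5),"D":(494,-356,-20.3)}
def inframe(f):
    o=robot.get_obs(); x,y,t=F[f]; a=np.radians(t); p=o["tool_pos"]*1000
    d=p[:2]-[x,y]; l=[d@[np.cos(a),np.sin(a)],d@[-np.sin(a),np.cos(a)]]
    print("time",round(o["time"],2),"in",f,np.round([*l,p[2]],1),"yaw-err",round(np.degrees(o["ee_rot"][2])-t,2),"W",np.round(p,1),"F",np.round(o["wrist_force"],1),"w",round(o["width"]*1000,1),"ff",np.round(o["finger_force"],1),"rp",np.round(o["ee_rot"][:2],3))
def go(f,lx,ly,z):
    "total tool-axis shift (current axes) and twist to reach frame point"
    inframe(f); o=robot.get_obs(); x,y,t=F[f]; a=np.radians(t)
    W=np.array([x+lx*np.cos(a)-ly*np.sin(a),y+lx*np.sin(a)+ly*np.cos(a),z])
    from scipy.spatial.transform import Rotation as R
    M=R.from_euler("xyz",o["ee_rot"]).as_matrix(); d=M.T@(W-o["tool_pos"]*1000)
    tw=-(t-np.degrees(o["ee_rot"][2])); print("shift",np.round(d,1),"twist",round(tw,1),"rows>=",int(np.ceil(max(np.linalg.norm(d)/49,abs(tw)/8.5))))
E
python3 -c "
from h import *
go('L',-76,-35,180)"
```

```text
time 0.1 in L [-436.2 -369.1  186.7] yaw-err 5.62 W [ 241.9 -493.4  186.7] F [-0.  -1.3 -0.3] w 94.0 ff 0.0 rp [-3.14 -0.  ]
shift [ 391.2 -297.2    7.3] twist 5.6 rows>= 11
```

carry_out(
  increments=[
    [255,[39,-30,0],0],
    [255,[39,-30,0],0],
    [255,[39,-30,0],0],
    [255,[39,-30,0],0],
    [255,[39,-30,0],0],
    [255,[39,-30,0],0],
    [255,[39,-30,0],0],
    [255,[39,-30,0],0],
  ],
)

```text
time: 0.9
tool_pos: [0.4168, -0.1391, 0.1874]
ee_rot: [3.142, 0.0, 0.455]
wrist_force: [1.3, -0.3, -0.3]
width: 0.0334
finger_force: 0.0
```

```bash
python3 -c "
from h import *
go('L',-76,-35,180)"
```

```text
time 0.9 in L [-148.4  -98.4  187.4] yaw-err 5.6 W [ 416.8 -139.1  187.4] F [ 1.3 -0.3 -0.3] w 33.4 ff 0.0 rp [3.142 0.   ]
shift [ 78.2 -56.1   7.4] twist 5.6 rows>= 2
```

carry_out(
  increments=[
    [255,[39,-28,0],0],
    [255,[39,-28,0],5.6],
    [255,[0,0,40],0],
    [255,[0,0,40],0],
    [255,[0,0,0],0],
  ],
)

```text
time: 1.4
tool_pos: [0.4567, -0.0545, 0.1007]
ee_rot: [-3.133, 0.012, 0.36]
wrist_force: [-0.8, 0.3, -0.4]
width: 0.0005
finger_force: 0.0
```

Run:
```python
from h import *
go('L',-76,-35,70)
t=robot.snapshot("top");s=robot.snapshot("side")
c=lambda im,x,y,w,h,k:cv2.convertScaleAbs(cv2.resize(im[y:y+h,x:x+w],(w*k,h*k),interpolation=cv2.INTER_CUBIC),alpha=1.7)
cv2.imwrite("pics/latch1.png",np.hstack([c(s,290,170,80,80,5),c(t,280,190,50,50,8)]))
```

```text
time 1.4 in L [-81.4 -33.2 100.7] yaw-err 0.1 W [456.7 -54.5 100.7] F [-0.8  0.3 -0.4] w 0.5 ff 0.0 rp [-3.133  0.012]
shift [ 5.7  2.1 30.6] twist 0.1 rows>= 1
```

View pics/latch1.png

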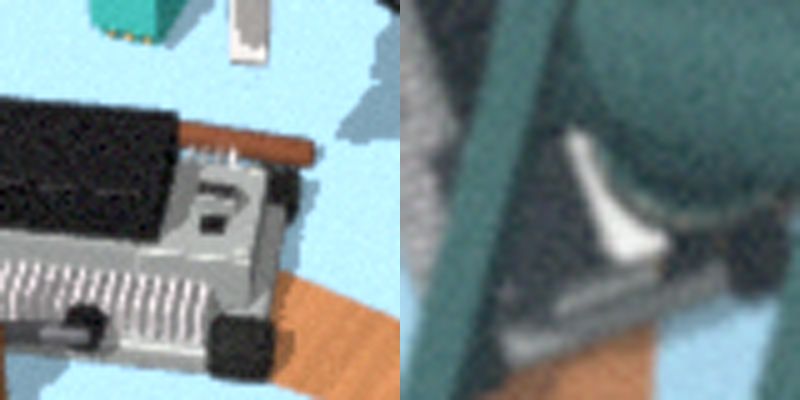

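Run:
```python
from h import *
P=[[.457,-.054,.1],[.457,-.054,.086],[.4535,-.0195,.064]]
print(proj("side",P),proj("top",P))
s=robot.snapshot("side");t=robot.snapshot("top")
cv2.imwrite("pics/s2.png",np.vstack([s[100:300,200:600],t[100:300,200:600]]))
inframe("L")
```

```text
[[339.34057654 189.1309587 ]
 [339.20373758 193.37085503]
 [334.08010877 207.26850463]] [[314.94138223 217.81748788]
 [314.88824124 218.44691049]
 [304.00499811 220.31961649]]
time 1.6 in L [-75.9 -38.1 110.2] yaw-err -0.03 W [463.6 -57.2 110.2] F [-0.8 -0.2 -0.8] w 0.6 ff 0.0 rp [ 3.139 -0.004]
```

View pics/s2.png

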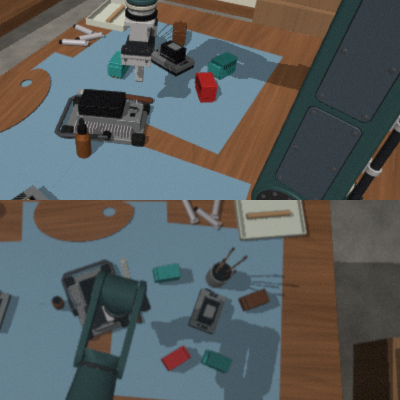

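Run:
```python
from h import *
inframe("L")
s=robot.snapshot("side")
o=robot.get_obs()["tool_pos"]
print(proj("side",[o-[0,0,.014],o,o+[0,0,.03]]))
h=hsv(s)
for y in range(166,196,2): print(y,[f"{h[y,x,1]}/{h[y,x,2]}" for x in range(330,354,2)])
```

```text
time 1.6 in L [-75.9 -38.1 110.2] yaw-err -0.03 W [463.6 -57.2 110.2] F [-0.8 -0.2 -0.8] w 0.6 ff 0.0 rp [ 3.139 -0.004]
[[337.61881748 188.78931601]
 [337.74273139 184.50548943]
 [338.01529356 175.08274521]]
166 ['78/105', '80/109', '50/113', '9/139', '5/96', '8/94', '6/92', '72/156', '70/161', '70/161', '77/159', '77/162']
168 ['78/108', '76/108', '62/120', '7/141', '0/98', '10/98', '11/94', '73/160', '75/159', '77/160', '76/162', '76/162']
170 ['75/109', '76/117', '62/132', '7/140', '10/98', '8/100', '14/93', '77/158', '74/161', '79/161', '76/162', '73/164']
172 ['78/118', '76/154', '59/130', '7/140', '3/98', '5/96', '11/93', '74/161', '77/163', '79/159', '75/160', '73/161']
174 ['72/160', '76/162', '52/153', '4/140', '8/99', '10/101', '22/93', '74/162', '75/160', '77/163', '74/163', '75/160']
176 ['78/161', '76/162', '50/152', '5/142', '7/110', '7/110', '19/95', '78/161', '77/160', '76/161', '78/161', '77/163']
178 ['78/161', '75/164', '55/152', '6/139', '9/141', '9/144', '32/119', '75/160', '74/162', '77/162', '78/160', '77/160']
180 ['77/163', '77/163', '75/156', '61/133', '52/
[... 249 characters left out ...]
/161', '75/163', '76/162', '77/159', '75/163', '74/161', '78/163', '77/160']
186 ['78/163', '80/162', '79/161', '74/165', '75/164', '76/162', '77/162', '76/162', '76/157', '79/162', '77/162', '77/163']
188 ['75/160', '76/161', '78/161', '76/162', '74/162', '76/161', '78/164', '78/160', '75/163', '75/163', '77/159', '78/161']
190 ['74/161', '76/162', '76/162', '76/162', '74/161', '76/162', '77/160', '77/165', '78/161', '75/159', '77/163', '77/158']
192 ['80/159', '75/163', '77/162', '74/161', '76/164', '75/163', '77/160', '77/159', '77/160', '77/160', '77/163', '74/162']
194 ['24/96', '60/124', '70/152', '72/155', '74/156', '71/161', '77/163', '76/162', '74/161', '74/162', '75/163', '79/164']
```

Run:
```python
from h import *
print(robot.tcp_to_tips,[a for a in dir(robot) if a[0]!='_'])
inframe("L")
s=robot.snapshot("side"); inframe("L")
cv2.imwrite("pics/x.png",s)
for y in (178,179,180,181,182): print(y,[int(v) for v in hsv(s)[y,332:346,1]])
```

```text
0.014 ['IKError', 'close_job', 'get_calibration', 'get_obs', 'snapshot', 'tcp_to_tips']
time 1.65 in L [-75.7 -38.3 110.6] yaw-err -0.04 W [463.8 -57.3 110.6] F [-0.  -0.6 -0.1] w 0.7 ff 0.0 rp [ 3.139 -0.004]
time 1.7 in L [-75.8 -38.3 110.5] yaw-err -0.04 W [463.8 -57.3 110.5] F [-0.2 -0.3  0.3] w 0.5 ff 0.0 rp [ 3.139 -0.004]
178 [79, 72, 58, 2, 6, 9, 6, 5, 7, 2, 44, 75, 79, 72]
179 [74, 77, 62, 19, 15, 7, 5, 2, 2, 9, 56, 74, 76, 75]
180 [75, 76, 77, 71, 62, 63, 54, 51, 43, 47, 69, 77, 74, 74]
181 [79, 77, 76, 75, 73, 72, 77, 76, 78, 75, 74, 76, 76, 74]
182 [78, 77, 80, 77, 77, 78, 73, 73, 75, 77, 76, 78, 75, 74]
```

Run:
```python
from h import *
s=cv2.imread("pics/x.png"); h=hsv(s)
for y in range(100,184,3): print(y,''.join('#' if v<30 else('+' if v<60 else '.') for v in h[y,310:370,1]),h[y,336:342:2,2])
o=robot.get_obs()["tool_pos"]
for dz in(.014,0,-.05,-.083,-.12,-.2): print(dz,proj("side",[o-[0,0,dz]]).round(1))
```

```text
100 ##############++##+..........................+#####+#++..... [78 89 89]
103 ################+#++######+.......+..+######+++..........+++ [40 46 47]
106 ##########.....+#####+#+##++#++++++++#+++++++............... [130 164 162]
109 ######+......+##.##############+##############.............. [67 64 65]
112 ###+......+#####..++#######################.+............... [141 144 141]
115 +......+##########....##.#.+..+.#+.++#+#++++#............... [12 15 23]
118 ....+###################+#..+.+.#..##+########+............. [17 15 19]
121 .+##############################################++.......... [165 170 172]
124 ###############################################..........##+ [145 145 146]
127 ##################.+###########################............. [145 144 144]
130 ..#+++#########....+###########################............. [145 146 146]
133 ...................###########################.............. [146 144 146]
136 ..................#####################+####++.............. [145 144 144]
139 .................######################+.##++............... [114 114 137]
142 .....
[... 512 characters left out ...]
##### [146 143 148]
163 .............+++########################+.....+############# [147 143 145]
166 ........................+########+.................######### [141  97  98]
169 .........................########......................+++## [142  99  98]
172 ........................+########........................... [141  97  95]
175 ........................+########........................... [145 108  97]
178 .........+..............+#######+........................... [139 138 143]
181 ............................................................ [160 160 157]
0.014 [[337.6 188.8]]
0 [[337.8 184.5]]
-0.05 [[338.2 168.6]]
-0.083 [[338.5 157.6]]
-0.12 [[338.9 144.7]]
-0.2 [[339.8 114.6]]
```

Run:
```python
from h import *
go("L",-85,-27,75)
print(proj("top",[[.242,-.494,.174],[.242,-.494,.27]]))
```

```text
time 1.7 in L [-75.8 -38.3 110.5] yaw-err -0.04 W [463.8 -57.3 110.5] F [-0.2 -0.3  0.3] w 0.5 ff 0.0 rp [ 3.139 -0.004]
shift [ -9.4 -11.4  35.4] twist -0.0 rows>= 1
[[465.75535098 290.07815606]
 [477.27867255 290.35806097]]
```

carry_out(
  increments=[
    [255,[-9,-11,10],0],
    [255,[0,0,20],0],
    [255,[0,0,5],0],
    [255,[0,0,0],0],
    [255,[0,0,0],0],
  ],
)

```text
time: 2.2
tool_pos: [0.4507, -0.0497, 0.074]
ee_rot: [3.14, -0.002, 0.358]
wrist_force: [1.3, -0.6, 0.0]
width: 0.0002
finger_force: 0.0
```

Run:
```python
from h import *
inframe("L")
s=robot.snapshot("side");inframe("L"); h=hsv(s); cv2.imwrite("pics/x2.png",s)
for y in range(164,214,2): print(y,''.join('#' if v<30 else('+' if v<60 else '.') for v in h[y,310:370,1]))
o=robot.get_obs()["tool_pos"]
print(proj("side",[o-[0,0,.014]]))
```

```text
time 2.2 in L [-85.3 -26.6  74. ] yaw-err -0.01 W [450.7 -49.7  74. ] F [ 1.3 -0.6  0. ] w 0.2 ff 0.0 rp [ 3.14e+00 -2.00e-03]
time 2.25 in L [-85.3 -26.6  74.1] yaw-err -0.0 W [450.8 -49.7  74.1] F [ 0.2 -0.6 -0.2] w 0.7 ff 0.0 rp [ 3.14e+00 -2.00e-03]
164 ...............######+++#++###++##++####++#+++.+############
166 ..............+#++++#####+##+###+####+#+#+#+......++########
168 ..............########+###.++#+##+####+++##...........######
170 ..............##########################++++.............++#
172 ..............##############################................
174 ..............#############################+................
176 ..+...........#############################+................
178 .........+....#############################+................
180 ......................++++#################+................
182 ...........................+########........................
184 ...........................+#######+........................
186 ...........................+#######+........................
188 ...........................+#######+........................
190 ...........................+#######+........................
192 +##+++...+.................+#######+........................
194 ##.+++.+##+#+##+.+###++.....+++++++.........................
196 #++###+#.++.#+#...............+##++.........................
198 #+.+#+##+.#++#+...........................#.................
200 #+#+..+##++.##.+.+#+####++#.................................
202 ###+.##+#++##..#######+#+##+++#+#.........#.................
204 ++++.++#+#.+..#########################.....................
206 #.#+.+##.#+#.+######################.##+....................
208 #####++####+..####################++.+#+....................
210 +.+++#++.#+.#########################.+.....................
212 +.+#+#..+#..##########################+.....................
[[340.26679186 202.60850475]]
```

carry_out(
  increments=[
    [255,[0,0,3],0],
    [255,[0,0,3],0],
    [255,[0,0,2],0],
    [255,[0,0,0],0],
  ],
)

```text
time: 2.65
tool_pos: [0.4494, -0.0492, 0.0642]
ee_rot: [-3.141, 0.001, 0.358]
wrist_force: [-0.2, 0.3, 0.4]
width: 0.0006
finger_force: 0.0
```

carry_out(
  increments=[
    [255,[0,0,3],0],
    [255,[0,0,3],0],
    [255,[0,0,0],0],
    [255,[0,0,0],0],
  ],
)

```text
time: 3.05
tool_pos: [0.4496, -0.0493, 0.0585]
ee_rot: [-3.142, 0.0, 0.358]
wrist_force: [0.3, -0.1, 0.4]
width: 0.0004
finger_force: 0.0
```

Run:
```python
from h import *
inframe("L")
s=robot.snapshot("side"); h=hsv(s); cv2.imwrite("pics/x3.png",s)
t=robot.snapshot("top"); cv2.imwrite("pics/t3.png",t); inframe("L")
c=lambda im,x,y,w,h,k:cv2.convertScaleAbs(cv2.resize(im[y:y+h,x:x+w],(w*k,h*k),interpolation=cv2.INTER_CUBIC),alpha=1.7)
cv2.imwrite("pics/contact.png",np.hstack([c(s,290,150,80,90,6),c(t,285,200,40,60,9)[:540,:320]]))
print(proj("side",[robot.get_obs()["tool_pos"]-[0,0,.014]]))
```

```text
time 3.05 in L [-86.2 -25.8  58.5] yaw-err 0.02 W [449.6 -49.3  58.5] F [ 0.3 -0.1  0.4] w 0.4 ff 0.0 rp [-3.142  0.   ]
time 3.15 in L [-86.  -25.9  58.8] yaw-err 0.01 W [449.8 -49.3  58.8] F [ 0.  -0.4 -0. ] w 0.6 ff 0.0 rp [ 3.141 -0.   ]
[[340.35829632 207.23017511]]
```

View pics/contact.png

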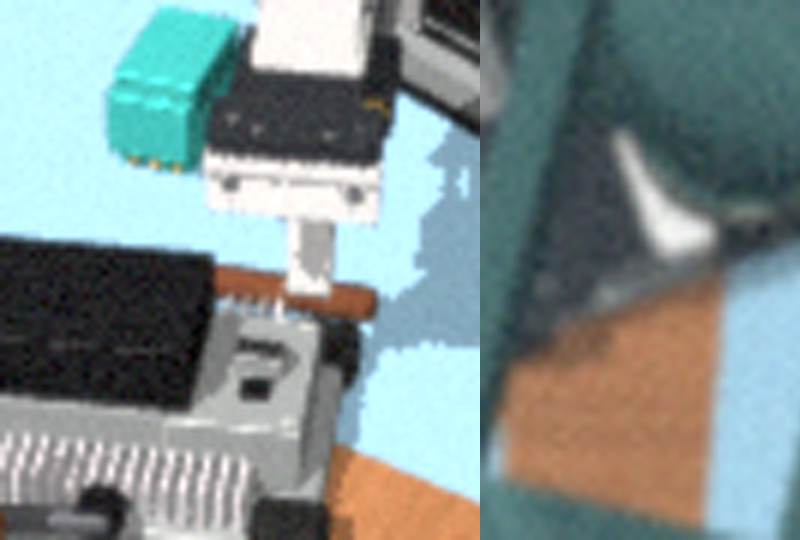

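carry_out(
  increments=[
    [255,[0,0,-45],0],
    [255,[0,0,-20],0],
    [255,[40,-13,0],0],
    [255,[40,-13,0],0],
    [255,[21,0,0],0],
    [255,[0,0,10],0],
    [255,[0,0,5],0],
    [255,[0,0,3],0],
  ],
)

```text
time: 3.95
tool_pos: [0.5336, 0.01, 0.1042]
ee_rot: [-3.141, 0.003, 0.357]
wrist_force: [-0.2, -0.5, 0.6]
width: 0.0009
finger_force: 0.0
```

carry_out(
  increments=[
    [255,[0,0,2],0],
    [255,[0,0,2],0],
    [255,[0,0,2],0],
    [255,[0,0,0],0],
  ],
)

```text
time: 4.35
tool_pos: [0.5349, 0.0102, 0.0997]
ee_rot: [3.142, 0.0, 0.358]
wrist_force: [1.2, -0.2, -1.0]
width: 0.0005
finger_force: 0.0
```

Run:
```python
from h import *
s=robot.snapshot("side"); h=hsv(s); cv2.imwrite("pics/x4.png",s);inframe("L")
v=h[...,2]
o=robot.get_obs()["tool_pos"]; p=proj("side",[o-[0,0,.014]])[0]; print(p)
for y in range(150,200,2): print(y,''.join('#' if a>120 else('+' if a>70 else '.') for a in v[y,280:340]))
```

```text
time 4.4 in L [14.7  0.1 99.7] yaw-err 0.0 W [535.1  10.3  99.7] F [0.3 0.2 0.3] w 0.7 ff 0.0 rp [ 3.141 -0.   ]
[301.57415468 197.42503908]
150 ##++#+.............................+###################+++++
152 ++#++..............................+####################++++
154 ............................++....+#############++##########
156 ..............................+...#############+.+##########
158 .....+........................+..+############+..+##########
160 .............................++++###########++...++++#######
162 ............................+##############++...+++++++++###
164 ############+++++++++++...+++++++++##+####+......+++++++####
166 ++++#++####################++##########++++.....+++++++#####
168 #+.++###########+#+++++#+++++++++#++#+###+...+.++++++######+
170 ######################++++##++++++++++++++..+++++++++######+
172 ############################++++++++++++++...++++++######+++
174 ############################++++++++++++++.++++++##########+
176 ###################+++++++#####++++++#++++.++++###########++
178 ##################++++++++##########+#+++++++#############++
180 ###################+++++++##############################++++
182 ###################+++++++############################++++++
184 ####################++++++############################++++++
186 ########################++############################++++++
188 ##################++++++++###########################+++++++
190 ###+....................+++###########################++++++
192 ###..........................................+#######+++++++
194 ++.................................................+++++++++
196 ............................................................
198 ............................................................
```

carry_out(
  increments=[
    [255,[0,0,2],0],
    [255,[0,0,2],0],
    [255,[0,0,2],0],
    [255,[0,0,0],0],
  ],
)

```text
time: 4.8
tool_pos: [0.5349, 0.0105, 0.0932]
ee_rot: [-3.141, 0.001, 0.358]
wrist_force: [0.2, -0.1, 0.7]
width: 0.0004
finger_force: 0.0
```

carry_out(
  increments=[
    [255,[0,0,3],0],
    [255,[0,0,3],0],
    [255,[0,0,3],0],
    [255,[0,0,2],0],
    [255,[0,0,0],0],
  ],
)

```text
time: 5.3
tool_pos: [0.5348, 0.0105, 0.0821]
ee_rot: [-3.141, 0.001, 0.358]
wrist_force: [0.4, -0.1, -0.2]
width: 0.0005
finger_force: 0.0
```

carry_out(
  increments=[
    [255,[0,0,3],0],
    [255,[0,0,3],0],
    [255,[0,0,2],0],
    [255,[0,0,0],0],
  ],
)

```text
time: 5.7
tool_pos: [0.5349, 0.0105, 0.0742]
ee_rot: [-3.141, 0.001, 0.358]
wrist_force: [0.8, -0.1, 0.2]
width: 0.0002
finger_force: 0.0
```

Run:
```python
from h import *
s=robot.snapshot("side"); h=hsv(s); cv2.imwrite("pics/x5.png",s);inframe("L")
v=h[...,2]
o=robot.get_obs()["tool_pos"]; p=proj("side",[o-[0,0,.014]])[0]; print(p)
for y in range(176,204,2): print(y,''.join('#' if a>120 else('+' if a>70 else '.') for a in v[y,280:340]))
```

```text
time 5.75 in L [14.7  0.2 74.4] yaw-err 0.01 W [535.   10.5  74.4] F [ 0.3 -0.3  0.1] w 0.4 ff 0.0 rp [-3.141  0.   ]
[301.88074331 204.98121009]
176 ##+++++++++################++##++++++#++++.++++#######++++++
178 ##+++###############+##++++#########+#+++++++#########+++##+
180 #######################+++##+#########################++##++
182 ############################+########################++###++
184 ###################+++++++##########################++++++++
186 ###################+++++++########################++++++++++
188 ###################+++++++#######################+++++++++++
190 ###+.............+##+++++++######################+++++++++++
192 ###..............+###+++++...................+##++++++++++++
194 ++................#######+.........................+++++++++
196 ...................+++++#...................................
198 ............................................................
200 ..............................................++++++.+..+...
202 ..............................................++++++++++++++
```

carry_out(
  increments=[
    [255,[0,0,1],0],
    [255,[0,0,1],0],
    [255,[0,0,1],0],
    [255,[0,0,0],0],
  ],
)

```text
time: 6.15
tool_pos: [0.5351, 0.0105, 0.0715]
ee_rot: [-3.142, 0.0, 0.358]
wrist_force: [-0.2, -0.2, 0.4]
width: 0.0006
finger_force: 0.0
```

carry_out(
  increments=[
    [255,[0,0,1],0],
    [255,[0,0,1],0],
    [255,[0,0,0],0],
  ],
)

```text
time: 6.45
tool_pos: [0.5351, 0.0105, 0.0695]
ee_rot: [-3.141, 0.0, 0.358]
wrist_force: [0.3, 0.2, 0.1]
width: 0.0005
finger_force: 0.0
```

carry_out(
  increments=[
    [255,[0,0,1],0],
    [255,[0,0,1],0],
    [255,[0,0,1],0],
    [255,[0,0,1],0],
    [255,[0,0,0],0],
  ],
)

```text
time: 6.95
tool_pos: [0.5349, 0.0103, 0.0674]
ee_rot: [3.141, 0.0, 0.358]
wrist_force: [-5.8, 0.2, 8.7]
width: 0.0002
finger_force: 4.2
```

Run:
```python
from h import *
s=robot.snapshot("side"); h=hsv(s); cv2.imwrite("pics/x6.png",s);inframe("L")
v=h[...,2]
o=robot.get_obs()["tool_pos"]; p=proj("side",[o-[0,0,.014]])[0]; print(p)
for y in range(186,204,1): print(y,''.join('#' if a>120 else('+' if a>70 else '.') for a in v[y,280:340]))
for z in(.05,.06,.07,.08,.085,.09): print(z,ray("side",[(302,198)],z)*1000)
```

```text
time 7.0 in L [14.5  0.1 67.4] yaw-err 0.02 W [534.9  10.3  67.4] F [-3.8 -0.4  8.7] w 0.5 ff 4.2 rp [3.141 0.   ]
[302.03650891 207.00163671]
186 ###################+++#+##########################++++++++++
187 ###################+++++++#######################+++++++++++
188 ###################+++++++######################++++++++++++
189 ####+...+++++#######++++++######################++++++++++++
190 ####.............+##+++++++#####################++++++++++++
191 ###+.............+##++++++...+.++###############++++++++++++
192 ###+.............+##++++++..............++++###+++++++++++++
193 ###..............+##++++++....................#+++++++++++++
194 ++...............+##++++++.........................+++++++++
195 ++................###+++++...............................+++
196 ..................#######+..................................
197 ..................#######+..................................
198 ...................++++##+..................................
199 ................................................+..+........
200 ..............................................++++++.++.+...
201 ..............................................+++++++++++...
202 ..............................................++++++++++++++
203 ..............................................++++++++++++++
0.05 [[558.44148987 -27.07645702]]
0.06 [[551.2555471  -16.17050051]]
0.07 [[544.06960433  -5.26454401]]
0.08 [[536.88366156   5.6414125 ]]
0.085 [[533.29069017  11.09439075]]
0.09 [[529.69771879  16.547369  ]]
```

Contact on the cover (8.7 N) at reported TCP z of 67.4 mm. In the side view the tip is at px (302,198), which lies on the cover top at z = 85 mm with x and y agreeing. So the reported z reads about 31 mm low, and the tips are at reported z + 17.5 mm. I'll apply that from here.

carry_out(
  increments=[
    [255,[0,0,-25],0],
    [255,[-40,15,0],0],
    [255,[-40,15,0],0],
    [255,[-11,5,0],0],
    [255,[0,0,30],0],
    [255,[0,0,18],0],
    [255,[0,0,0],0],
  ],
)

```text
time: 7.7
tool_pos: [0.4601, -0.0535, 0.0397]
ee_rot: [-3.138, 0.005, 0.358]
wrist_force: [0.1, -0.6, -0.8]
width: 0.0005
finger_force: 0.0
```

Run:
```python
from h import *
s=robot.snapshot("side"); h=hsv(s); cv2.imwrite("pics/x7.png",s);go("L",-76,-25,39)
o=robot.get_obs()["tool_pos"]; p=proj("side",[o+[0,0,.0175],[.4535,-.0195,.064]]); print(p)
c=lambda im,x,y,w,h,k:cv2.convertScaleAbs(cv2.resize(im[y:y+h,x:x+w],(w*k,h*k),interpolation=cv2.INTER_CUBIC),alpha=1.7)
cv2.imwrite("pics/l7.png",c(s,300,170,60,60,8))
```

```text
time 7.75 in L [-76.7 -34.2  41.5] yaw-err 0.01 W [461.5 -53.8  41.5] F [-0.1 -0.8  0.6] w 0.3 ff 0.0 rp [-3.14e+00  2.00e-03]
shift [ 0.7 -9.2  2.5] twist 0.0 rows>= 1
[[337.448136   200.90255112]
 [334.08010877 207.26850463]]
```

View pics/l7.png

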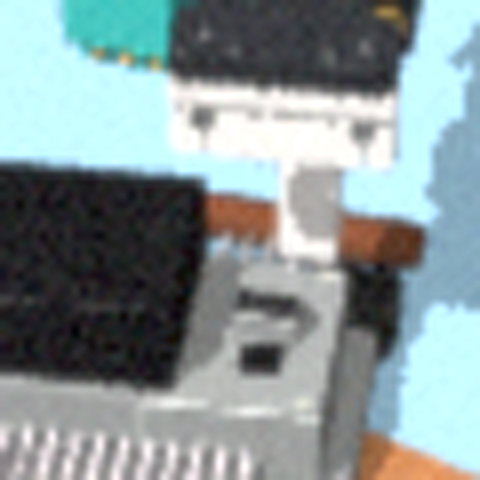

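carry_out(
  increments=[
    [255,[-3,-6,2],0],
    [255,[0,-4,0],0],
    [255,[0,-3,0],0],
    [255,[0,-2,0],0],
    [255,[0,0,0],0],
  ],
)

```text
time: 8.25
tool_pos: [0.4544, -0.0409, 0.0412]
ee_rot: [3.141, -0.001, 0.359]
wrist_force: [-0.4, 0.3, 0.4]
width: 0.0003
finger_force: 0.0
```

carry_out(
  increments=[
    [255,[0,-2,2],0],
    [255,[0,-2,0],0],
    [255,[0,-2,0],0],
    [255,[0,0,0],0],
  ],
)

```text
time: 8.65
tool_pos: [0.4523, -0.0359, 0.0389]
ee_rot: [3.14, -0.0, 0.358]
wrist_force: [0.1, -1.3, 0.7]
width: 0.0007
finger_force: 0.7
```

carry_out(
  increments=[
    [255,[0,-2,0],0],
    [255,[0,-2,0],0],
    [255,[0,0,0],0],
  ],
)

```text
time: 8.95
tool_pos: [0.4507, -0.0316, 0.0389]
ee_rot: [-3.142, -0.0, 0.358]
wrist_force: [0.2, -3.2, 2.1]
width: 0.0003
finger_force: 1.1
```

Run:
```python
from h import *
inframe("L");s=robot.snapshot("side"); 
print("dark at cover-open region", [int(s[y,300].max()) for y in range(140,200,6)])
```

```text
time 8.95 in L [-79.   -9.7  38.9] yaw-err 0.02 W [450.7 -31.6  38.9] F [ 0.2 -3.2  2.1] w 0.3 ff 1.1 rp [-3.142 -0.   ]
dark at cover-open region [167, 167, 168, 167, 168, 166, 166, 168, 167, 28]
```

carry_out(
  increments=[
    [255,[0,-2,0],0],
    [255,[0,-2,0],0],
    [255,[0,0,0],0],
  ],
)

```text
time: 9.3
tool_pos: [0.4494, -0.0282, 0.0388]
ee_rot: [3.141, -0.0, 0.358]
wrist_force: [0.7, -3.0, 1.7]
width: 0.0003
finger_force: 1.7
```

Run:
```python
from h import *
inframe("L");s=robot.snapshot("side"); 
print("dark at cover-open region", [int(s[y,300].max()) for y in range(140,200,6)])
```

```text
time 9.3 in L [-79.   -6.   38.8] yaw-err 0.03 W [449.4 -28.2  38.8] F [ 0.7 -3.   1.7] w 0.3 ff 1.7 rp [ 3.141 -0.   ]
dark at cover-open region [166, 169, 168, 166, 168, 169, 23, 23, 19, 16]
```

carry_out(
  increments=[
    [255,[0,-1,0],0],
    [255,[0,0,0],0],
    [255,[0,0,0],0],
    [255,[0,8,0],0],
    [255,[-20,6,-40],0],
    [255,[0,0,-40],0],
    [0,[0,0,-50],0],
    [0,[0,0,-20],0],
  ],
)

```text
time: 10.15
tool_pos: [0.4366, -0.047, 0.1932]
ee_rot: [3.14, -0.006, 0.358]
wrist_force: [0.6, -0.1, -0.6]
width: 0.0129
finger_force: 0.0
```

Run:
```python
from h import *
inframe("L");s=robot.snapshot("side");cv2.imwrite("pics/open_s.png",s) 
t=robot.snapshot("top");cv2.imwrite("pics/open_t.png",t)
# predicted open cover face corners
a=1.75
def P(lx,ly,z):
    x,y,th=F["L"];th=np.radians(th);return [(x+lx*np.cos(th)-ly*np.sin(th))/1000,(y+lx*np.sin(th)+ly*np.cos(th))/1000,z/1000]
def cov(u,ly,w): # u dist from hinge, w out
    return P(68-u*np.cos(a)+w*np.sin(a),ly,53+u*np.sin(a)+w*np.cos(a))
q=[cov(0,-37,0),cov(114,-37,0),cov(114,37,0),cov(0,37,0)]
print(proj("side",q).round())
print(proj("side",[P(10,-20,78),P(10,20,78),P(-25,0,78)]).round())
v=s.max(2)
for y in range(110,215,4): print(y,''.join('#' if b>120 else('+' if b>60 else '.') for b in v[y,262:350:2]))
go("L",10,0,150)
```

```text
time 10.15 in L [-97.6 -19.1 193.2] yaw-err 0.04 W [436.6 -47.  193.2] F [ 0.6 -0.1 -0.6] w 12.9 ff 0.0 rp [ 3.14  -0.006]
[[286. 197.]
 [276. 162.]
 [268. 178.]
 [279. 214.]]
[[305. 195.]
 [302. 205.]
 [316. 201.]]
110 ++++++++++++++++##++##########+######.+.++++
114 ++++++++++++++#+++#########++######+........
118 ++++++++++++##++#########++#######+.........
122 ++++++++++++############+########+..........
126 ##++++.#####+##################+++##########
130 +++++++++######++##############+###++####+#+
134 ##++++++####+#######+++#####################
138 +#+++#+..######+++++#################+++++++
142 ############+++++####################+++++++
146 +###++##++++++#######################+++##++
150 #####+++#++##########################++++#++
154 +++++#++#########################+#####++###
158 ################################+.#######+++
162 ###############################+.+++++######
166 +......################+####+++.+++++#######
170 .....##+###############+++++++++++++########
174 ........+##############+++++++++++##########
178 .........##################+++++############
182 .........+##################################
186 ..........#########++++++###################
190 ...........#######++++++####################
194 ...........++++++++++++####..#+++++#########
198 ...........++++....++++++++...+.++++++++++++
202 #..........+++....++++++++...++++++++##+...+
206 #+........++++................++++.++++++...
210 #+......++++++...............+.+++++++++....
214 +.+....+++++++++++++.........+++++...+++.++.
time 10.25 in L [-97.3 -19.3 192.1] yaw-err 0.04 W [436.9 -47.1 192.1] F [ 0.  -0.   0.1] w 21.0 ff 0.0 rp [ 3.14  -0.006]
shift [107.1 -19.3  42.7] twist 0.0 rows>= 3
```

carry_out(
  increments=[
    [0,[36,-6,10],0],
    [0,[36,-7,20],0],
    [0,[35,-6,30],0],
    [0,[0,0,20],0],
    [0,[0,0,20],0],
    [0,[0,0,10],0],
    [0,[0,0,0],0],
  ],
)

```text
time: 10.95
tool_pos: [0.5258, 0.0085, 0.0748]
ee_rot: [-3.138, 0.007, 0.358]
wrist_force: [0.1, -0.3, 0.2]
width: 0.0771
finger_force: 0.0
```

Run:
```python
from h import *
s=robot.snapshot("side");cv2.imwrite("pics/g1_s.png",s) 
t=robot.snapshot("top");cv2.imwrite("pics/g1_t.png",t); go("L",10,0,41)
o=robot.get_obs()["tool_pos"];a=np.radians(20.5); n=np.array([-np.sin(a),np.cos(a),0])
print(proj("side",[o+[0,0,.0175]+n*k for k in(-.0595,-.047,.047,.0595)]).round(1))
c=lambda im,x,y,w,h,k:cv2.convertScaleAbs(cv2.resize(im[y:y+h,x:x+w],(w*k,h*k),interpolation=cv2.INTER_CUBIC),alpha=1.7)
cv2.imwrite("pics/g1.png",c(s,250,120,100,100,6))
```

```text
time 11.05 in L [ 7.6  0.4 78.4] yaw-err 0.0 W [528.3   8.1  78.4] F [-0.2 -0.5 -0.1] w 85.1 ff 0.0 rp [-3.141e+00  1.000e-03]
shift [ 2.5  0.4 37.4] twist 0.0 rows>= 1
[[308.3 181.7]
 [307.5 184.4]
 [300.5 205.7]
 [299.5 208.8]]
```

View pics/g1.png

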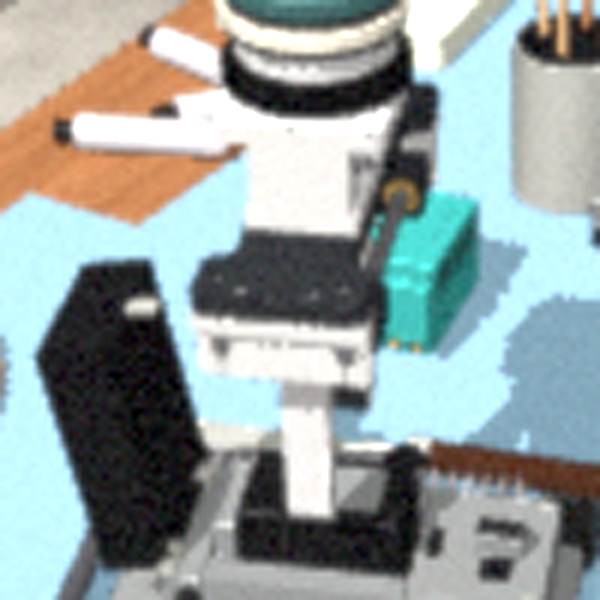

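carry_out(
  increments=[
    [0,[2,0,20],0],
    [0,[0,0,12],0],
    [0,[0,0,6],0],
    [0,[0,0,0],0],
  ],
)

```text
time: 11.45
tool_pos: [0.5298, 0.0087, 0.04]
ee_rot: [-3.141, 0.001, 0.358]
wrist_force: [-0.1, 0.8, 0.2]
width: 0.0938
finger_force: 0.0
```

carry_out(
  increments=[
    [255,[0,0,0],0],
    [255,[0,0,0],0],
    [255,[0,0,0],0],
    [255,[0,0,0],0],
    [255,[0,0,0],0],
    [255,[0,0,0],0],
  ],
)

```text
time: 12.05
tool_pos: [0.5306, 0.0087, 0.0408]
ee_rot: [3.141, -0.0, 0.358]
wrist_force: [-0.2, 0.3, -0.3]
width: 0.0492
finger_force: 0.6
```

Run:
```python
from h import *
inframe("L")
```

```text
time 12.05 in L [ 9.9  0.2 40.8] yaw-err 0.02 W [530.6   8.7  40.8] F [-0.2  0.3 -0.3] w 49.2 ff 0.6 rp [ 3.141 -0.   ]
```

carry_out(
  increments=[
    [255,[0,0,0],0],
    [255,[0,0,0],0],
    [255,[0,0,0],0],
  ],
)

```text
time: 12.35
tool_pos: [0.5304, 0.0092, 0.0407]
ee_rot: [-3.141, -0.0, 0.358]
wrist_force: [-1.0, 2.9, 1.1]
width: 0.0457
finger_force: 30.0
```

carry_out(
  increments=[
    [255,[0,0,-5],0],
    [255,[0,0,-10],0],
    [255,[0,0,-20],0],
    [255,[0,0,-30],0],
    [255,[0,0,-30],0],
    [255,[0,0,0],0],
  ],
)

```text
time: 12.95
tool_pos: [0.5339, 0.0081, 0.1413]
ee_rot: [3.136, -0.01, 0.358]
wrist_force: [0.4, -0.1, -3.4]
width: 0.0456
finger_force: 30.0
```

Run:
```python
from h import *
go("C",0,0,130)
s=robot.snapshot("side");cv2.imwrite("pics/g2_s.png",s)
```

```text
time 12.95 in C [ 136.  -320.5  141.3] yaw-err 36.0 W [533.9   8.1 141.3] F [ 0.4 -0.1 -3.4] w 45.6 ff 30.0 rp [ 3.136 -0.01 ]
shift [  78.2 -339.3   10.3] twist 36.0 rows>= 8
```

carry_out(
  increments=[
    [255,[0,0,-15],0],
    [255,[0,0,-20],6],
    [255,[0,0,0],8],
    [255,[0,0,0],8],
    [255,[0,0,0],8],
    [255,[0,0,0],6],
    [255,[0,0,0],0],
  ],
)

```text
time: 13.7
tool_pos: [0.5296, 0.0087, 0.1691]
ee_rot: [3.141, 0.003, -0.27]
wrist_force: [1.3, 0.2, -3.2]
width: 0.0457
finger_force: 30.0
```

Run:
```python
from h import *
go("C",0,0,130); print(ray("top",[(258,200)],.117)*1000)
```

```text
time 13.7 in C [ 131.6 -321.1  169.1] yaw-err 0.02 W [529.6   8.7 169.1] F [ 1.3  0.2 -3.2] w 45.7 ff 30.0 rp [3.141e+00 3.000e-03]
shift [-131.4 -321.2   39.3] twist 0.0 rows>= 8
[[507.48042618 123.82471242]]
```

carry_out(
  increments=[
    [255,[-8,-20,0],0],
    [255,[-17,-42,0],0],
    [255,[-17,-42,0],0],
    [255,[-18,-43,0],0],
    [255,[-18,-43,0],0],
    [255,[-18,-43,0],0],
    [255,[-17,-42,0],0],
    [255,[-10,-27,0],0],
  ],
)

```text
time: 14.5
tool_pos: [0.491, 0.3355, 0.1694]
ee_rot: [3.141, 0.002, -0.265]
wrist_force: [-1.0, -0.8, -3.2]
width: 0.046
finger_force: 30.0
```

carry_out(
  increments=[
    [255,[-8,-19,20],0],
    [255,[0,0,20],0],
    [255,[0,0,0],0],
    [255,[0,0,0],0],
  ],
)

```text
time: 14.9
tool_pos: [0.4894, 0.3525, 0.1296]
ee_rot: [3.139, 0.002, -0.269]
wrist_force: [0.3, -0.5, -2.4]
width: 0.0456
finger_force: 30.0
```

Run:
```python
from h import *
go("C",0,0,41)
s=robot.snapshot("side");cv2.imwrite("pics/p1_s.png",s);t=robot.snapshot("top");cv2.imwrite("pics/p1_t.png",t)
x,y,th=F["C"];a=np.radians(th);o=robot.get_obs()["tool_pos"]
# predicted pack bottom/top corners from TCP
def P(lx,ly,z): return [o[0]+(lx*np.cos(a)-ly*np.sin(a))/1000,o[1]+(lx*np.sin(a)+ly*np.cos(a))/1000,z]
zb=o[2]-.023
q=[P(i,j,z) for z in(zb,zb+.06) for i,j in((-42,-23),(42,-23),(42,23),(-42,23))]
print(proj("side",q).round(1).tolist()); print(proj("top",q).round(1).tolist())
v=s.max(2); X=proj("side",q).mean(0).astype(int); print(X)
for yy in range(X[1]-30,X[1]+42,2): print(yy,''.join('#' if b>110 else('+' if b>50 else '.') for b in v[yy,X[0]-36:X[0]+40]))
```

```text
time 14.9 in C [  1.1  -0.5 129.6] yaw-err 0.08 W [489.4 352.5 129.6] F [ 0.3 -0.5 -2.4] w 45.6 ff 30.0 rp [3.139e+00 2.000e-03]
shift [-0.9 -0.7 88.6] twist 0.1 rows>= 2
[[250.1, 292.8], [225.5, 269.5], [206.0, 281.8], [230.1, 306.7], [246.4, 271.7], [220.9, 248.6], [200.3, 260.8], [225.2, 285.6]]
[[187.1, 219.4], [195.8, 193.9], [181.9, 189.8], [173.0, 215.3], [181.9, 216.6], [191.2, 190.1], [176.6, 185.8], [167.3, 212.3]]
[225 277]
247 .+++.....+...............################+...+++++##########################
249 .+##++..++#+.............+###############+....+++++#########################
251 .+####+++++++............+################....+++###########################
253 ####++++++++#+.......++#########++++######+...+++++#########################
255 +++++++++##+++.....++########++......+####+....++#++########################
257 ++++++######+++.++++++###++.............+##+...+++++########################
259 ++##########++++#+++++++..................++....++++########################
261 #############++++++++++...........++++++........++++########################
263 #########
[... 1554 characters left out ...]
++++++###+++............+++#########################
303 #########################++###+++###+...+.......+++++#######################
305 ###########################+##+..+###+..++........+++++#####################
307 ########################+++.####+..+#+..............+++++###################
309 ########################+.....+#+...+.................+++++#################
311 #############+###########++....++.......................+++++###############
313 #############+++###########+..............................+++++#############
315 ##############++++###########+..............................+++++#######++##
317 ###############+++++###########+..............................+++++###++####
```

carry_out(
  increments=[
    [255,[-1,-1,20],0],
    [255,[0,0,30],0],
    [255,[0,0,15],0],
    [255,[0,0,6],0],
    [255,[0,0,0],0],
  ],
)

```text
time: 15.5
tool_pos: [0.4893, 0.3539, 0.0595]
ee_rot: [3.141, 0.0, -0.271]
wrist_force: [0.2, -0.2, -3.4]
width: 0.0458
finger_force: 30.0
```

Run:
```python
from h import *
go("C",0,0,41)
s=robot.snapshot("side");t=robot.snapshot("top"); 
c=lambda im,x,y,w,h,k:cv2.convertScaleAbs(cv2.resize(im[y:y+h,x:x+w],(w*k,h*k),interpolation=cv2.INTER_CUBIC),alpha=2.2)
cv2.imwrite("pics/p2.png",np.hstack([c(s,190,245,85,105,5),c(t,160,178,42,60,8)[:525,:336]][:1]+[cv2.copyMakeBorder(c(t,160,178,42,60,8),0,45,0,0,0)]))
```

```text
time 15.5 in C [ 0.6  0.8 59.5] yaw-err -0.0 W [489.3 353.9  59.5] F [ 0.2 -0.2 -3.4] w 45.8 ff 30.0 rp [3.141 0.   ]
shift [-0.6  0.8 18.5] twist -0.0 rows>= 1
```

View pics/p2.png

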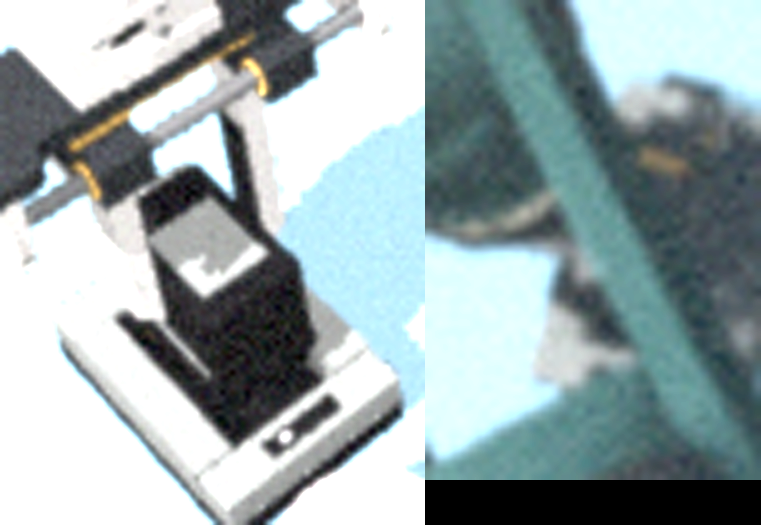

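Run:
```python
from h import *
def B(c,th,hx,hy,z):
    a=np.radians(th);return [[(c[0]+i*hx*np.cos(a)-j*hy*np.sin(a))/1000,(c[1]+i*hx*np.sin(a)+j*hy*np.cos(a))/1000,z/1000] for i,j in((-1,-1),(1,-1),(1,1),(-1,1))]
f=lambda q:((proj("side",q)+.5-[190,245])*5).round().tolist()
print("well",f(B((488.5,353.3),-15.5,44.5,25.5,30)))
for z in(36.5,96.5,88.5): print("pack",z,f(B((489.3,353.9),-15.5,42,23,z)))
print("corn",f(B((488.5,353.3),-15.5,65,43,30)))
```

```text
well [[337.0, 369.0], [212.0, 245.0], [111.0, 313.0], [234.0, 446.0]]
pack 36.5 [[324.0, 359.0], [206.0, 242.0], [115.0, 303.0], [231.0, 428.0]]
pack 96.5 [[308.0, 265.0], [186.0, 148.0], [89.0, 210.0], [209.0, 335.0]]
pack 88.5 [[310.0, 278.0], [188.0, 161.0], [93.0, 223.0], [212.0, 348.0]]
corn [[402.0, 374.0], [219.0, 197.0], [49.0, 308.0], [227.0, 507.0]]
```

The picture shows the pack squarely over the well, nose to the contacts. I'll lower it under force watch.

carry_out(
  increments=[
    [255,[0,0,3],0],
    [255,[0,0,3],0],
    [255,[0,0,2],0],
    [255,[0,0,0],0],
  ],
)

```text
time: 16.0
tool_pos: [0.489, 0.3541, 0.0513]
ee_rot: [3.141, 0.0, -0.27]
wrist_force: [-0.0, -0.7, -3.0]
width: 0.046
finger_force: 30.0
```

carry_out(
  increments=[
    [255,[0,0,2],0],
    [255,[0,0,2],0],
    [255,[0,0,0],0],
  ],
)

```text
time: 16.3
tool_pos: [0.489, 0.3541, 0.0472]
ee_rot: [3.141, 0.001, -0.27]
wrist_force: [0.6, 0.4, -3.2]
width: 0.046
finger_force: 30.0
```

```bash
python3 -c "
from h import *
inframe('C')"
```

```text
time 16.3 in C [ 0.3  0.9 47.2] yaw-err 0.02 W [489.  354.1  47.2] F [ 0.6  0.4 -3.2] w 46.0 ff 30.0 rp [3.141e+00 1.000e-03]
```

carry_out(
  increments=[
    [255,[0,0,2],0],
    [255,[0,0,2],0],
    [255,[0,0,2],0],
    [255,[0,0,0],0],
  ],
)

```text
time: 16.7
tool_pos: [0.489, 0.3541, 0.0411]
ee_rot: [3.141, 0.001, -0.27]
wrist_force: [-0.4, 0.5, -3.5]
width: 0.0458
finger_force: 30.0
```

carry_out(
  increments=[
    [255,[0,0,2],0],
    [255,[0,0,2],0],
    [255,[0,0,0],0],
  ],
)

```text
time: 17.0
tool_pos: [0.489, 0.3541, 0.0372]
ee_rot: [3.141, 0.0, -0.27]
wrist_force: [0.4, -0.1, -3.1]
width: 0.0456
finger_force: 30.0
```

carry_out(
  increments=[
    [255,[0,0,1],0],
    [255,[0,0,1],0],
    [255,[0,0,1],0],
    [255,[0,0,0],0],
  ],
)

```text
time: 17.4
tool_pos: [0.4894, 0.3545, 0.0363]
ee_rot: [-3.141, -0.001, -0.27]
wrist_force: [-2.3, -0.7, 4.8]
width: 0.0457
finger_force: 30.0
```

carry_out(
  increments=[
    [255,[0,0,2],0],
    [255,[0,0,0],0],
  ],
)

```text
time: 17.6
tool_pos: [0.4895, 0.3549, 0.0355]
ee_rot: [-3.14, -0.001, -0.27]
wrist_force: [-5.5, -1.1, 9.3]
width: 0.0457
finger_force: 30.0
```

carry_out(
  increments=[
    [255,[-1,0,1],0],
    [255,[0,0,0],0],
    [255,[0,0,0],0],
  ],
)

```text
time: 17.9
tool_pos: [0.4896, 0.3549, 0.0355]
ee_rot: [-3.139, -0.003, -0.27]
wrist_force: [-4.8, -2.5, 11.2]
width: 0.0457
finger_force: 30.0
```

carry_out(
  increments=[
    [255,[0,0,-2],0],
    [0,[0,0,0],0],
    [0,[0,0,0],0],
    [0,[0,0,0],0],
    [0,[0,0,0],0],
    [0,[0,0,0],0],
  ],
)

```text
time: 18.5
tool_pos: [0.4882, 0.3545, 0.0333]
ee_rot: [3.141, 0.0, -0.27]
wrist_force: [0.7, 0.4, 0.3]
width: 0.0823
finger_force: 0.0
```

carry_out(
  increments=[
    [0,[0,0,-20],0],
    [0,[0,0,-40],0],
    [0,[0,0,-50],0],
    [0,[0,0,0],0],
  ],
)

```text
time: 18.9
tool_pos: [0.4924, 0.357, 0.153]
ee_rot: [-3.13, -0.011, -0.27]
wrist_force: [0.6, 0.2, 0.5]
width: 0.094
finger_force: 0.0
```

Run:
```python
from h import *
inframe("C")
s=robot.snapshot("side");cv2.imwrite("pics/q_s.png",s)
def B(c,th,hx,hy,z):
    a=np.radians(th);return [[(c[0]+i*hx*np.cos(a)-j*hy*np.sin(a))/1000,(c[1]+i*hx*np.sin(a)+j*hy*np.cos(a))/1000,z/1000] for i,j in((-1,-1),(1,-1),(1,1),(-1,1))]
q=B((488.5,353.3),-15.5,42,23,72);print("top exp",proj("side",q).round(1).tolist(),"at rim",proj("side",B((488.5,353.3),-15.5,42,23,30)).round(1).tolist())
v=s.max(2)
for y in range(262,336,2): print(y,''.join('#' if b>100 else('+' if b>50 else '.') for b in v[y,196:272]))
```

```text
time 18.9 in C [  2.7   4.6 153. ] yaw-err 0.02 W [492.4 357.  153. ] F [0.6 0.2 0.5] w 94.0 ff 0.0 rp [-3.13  -0.011]
top exp [[252.9, 305.4], [228.8, 282.0], [210.0, 294.3], [233.6, 319.3]] at rim [[255.1, 318.2], [231.7, 294.8], [213.5, 307.1], [236.6, 332.1]]
262 ############################################################################
264 ############################################################################
266 +###########################################################################
268 ############################################################################
270 #+##########################################################################
272 ############################################################################
274 ##+#########################################################################
276 ############################################################################
278 ###+########################################################################
280 ############################################################################
282 ####+#################
[... 1460 characters left out ...]
#+.+++............................++##+#############
320 ###########++++############+.++...........................++################
322 #############++++############+.++........................+#############+++##
324 ##############++++#############+.++...................+###+.+########++++++#
326 ################++++#############+.++..............++###+.....+###++++++..+#
328 ##################++++############++.............+###+.....++###++++++....+#
330 ####################++++############+.........+###++.....+###++++++.....####
332 ######################++++############+....++###++##+.+###+++++++....#######
334 #######################+++++############++####+....++###++++++....+#########
```

```bash
sed -i 's/"C":(488.5,353.3,-15.5),"D":(494,-356,-20.3)/"C":(489.5,354.9,-15.5),"D":(497,-359,-20.4)/' h.py
python3 - <<'E'
from h import *
def B(c,th,hx,hy,z):
    a=np.radians(th);return [[(c[0]+i*hx*np.cos(a)-j*hy*np.sin(a))/1000,(c[1]+i*hx*np.sin(a)+j*hy*np.cos(a))/1000,z/1000] for i,j in((-1,-1),(1,-1),(1,1),(-1,1))]
x,y,t=F["D"]
for z in(72,30): print(z,"side",proj("side",B((x,y),t,42,23,z)).round(1).tolist(),"top",proj("top",B((x,y),t,42,23,z)).round(1).tolist())
print("chg",proj("side",B((x,y),t,65,43,30)).round(1).tolist(),proj("top",B((x,y),t,65,43,30)).round(1).tolist())
J=ray("top",[(420,174)],.095)[0]*1000; a=np.radians(t); d=J-[x,y]; print("jar",J,"inD",d@[np.cos(a),np.sin(a)],d@[-np.sin(a),np.cos(a)])
s=cv2.imread("pics/side0.png").max(2); tp=cv2.imread("pics/top0.png").max(2)
for r in range(138,178): print(r,''.join('#' if b>100 else('+' if b>55 else '.') for b in s[r,345:402]))
for r in range(186,238): print(r,''.join('#' if b>78 else('+' if b>50 else '.') for b in tp[r,386:430]))
go("D",0,0,150)
E
```

```text
72 side [[386.2, 147.0], [367.5, 137.3], [357.6, 141.7], [376.2, 151.8]] top [[412.7, 223.0], [421.3, 198.8], [407.8, 193.7], [399.1, 217.8]]
30 side [[384.9, 158.2], [366.7, 148.3], [357.0, 152.8], [375.1, 163.0]] top [[409.9, 224.7], [418.3, 201.1], [405.2, 196.1], [396.7, 219.6]]
chg [[394.3, 158.9], [366.1, 143.8], [347.9, 152.1], [376.0, 168.2]] [[413.4, 233.4], [426.3, 196.9], [401.8, 187.6], [388.6, 223.9]]
jar [ 604.67004683 -387.63217383] inD 110.89757115706904 10.69434781016541
138 ######+++++################++++++++++++++################
139 #####++++++################++++++++++++++################
140 ######++++###############++++++++++++++++################
141 ######++++##########++++....+++++++++++++################
142 #####+++++########++........+.+++++++++++################
143 #####+++++######++........+++++.++++++++#################
144 #####+++++####+++.......+#####+++..+++.+#################
145 #####+++++#####+.......+#########++.+++##################
146 ####++++++###+++.......++#########+++.+##################
147 #####+++++###+++.........++########++..+#####
[... 3892 characters left out ...]
##++++#++++.+.++######################
228 #############+++++++++######################
229 ##############+++++++#######################
230 ################+++#########################
231 ###################++#######################
232 ######################+++###################
233 ########################++##################
234 ############################################
235 ############################################
236 ############################################
237 ############################################
time 18.95 in D [-255.   668.1  149.2] yaw-err 4.92 W [490.9 356.1 149.2] F [-0.7 -0.4 -0.4] w 94.0 ff 0.0 rp [-3.134 -0.007]
shift [196.8 687.5  -4.6] twist 4.9 rows>= 15
```

carry_out(
  increments=[
    [0,[13,46,0],0],
    [0,[13,47,0],0],
    [0,[13,47,0],0],
    [0,[13,47,0],0],
    [0,[13,47,0],0],
    [0,[13,47,0],0],
    [0,[13,47,0],0],
    [0,[13,47,0],0],
  ],
)

```text
time: 19.75
tool_pos: [0.4872, -0.0363, 0.1421]
ee_rot: [3.141, 0.002, -0.27]
wrist_force: [0.5, -0.3, 0.3]
width: 0.0936
finger_force: 0.0
```

carry_out(
  increments=[
    [0,[13,46,0],0],
    [0,[13,46,0],0],
    [0,[13,46,0],0],
    [0,[13,46,0],0],
    [0,[10,40,0],0],
    [0,[0,0,0],5],
    [0,[0,0,0],0],
  ],
)

```text
time: 20.45
tool_pos: [0.4873, -0.2678, 0.1415]
ee_rot: [-3.141, 0.003, -0.36]
wrist_force: [0.7, -0.8, -0.2]
width: 0.094
finger_force: 0.0
```

```bash
cat >> h.py <<'E'
def label(n,im,box,z,k=6):
    "centroid (world mm at height z) of the grey label on a black pack top"
    x,y,w,h=box; r=cv2.resize(im[y:y+h,x:x+w],None,fx=k,fy=k,interpolation=cv2.INTER_CUBIC)
    g=r.max(2); th,m=cv2.threshold(g,0,255,cv2.THRESH_BINARY+cv2.THRESH_OTSU)
    N,_,st,ce=cv2.connectedComponentsWithStats(m)
    i=[j for j in range(1,N) if st[j,0]>0 and st[j,1]>0 and st[j,0]+st[j,2]<w*k and st[j,1]+st[j,3]<h*k]
    i=max(i,key=lambda j:st[j,4]); px=(ce[i]+.5)/k-.5+[x,y]
    return ray(n,[px],z)[0]*1000,px.round(1),st[i,4]/k/k
E
python3 - <<'E'
from h import *
t=robot.snapshot("top");cv2.imwrite("pics/r_t.png",t);inframe("D")
s1=cv2.imread("pics/q_s.png");t0=cv2.imread("pics/top0.png");s0=cv2.imread("pics/side0.png")
tm=t.max(2)
for r in range(188,226): print(r,''.join('#' if b>78 else('+' if b>50 else '.') for b in tm[r,168:208]))
for nm,n,im,b in(("C","top",t,(175,195,24,24)),("C","side",s1,(214,288,36,28)),("D","top",t0,(400,200,17,20)),("D","side",s0,(364,142,18,9))):
    try: print(nm,n,label(n,im,b,.072))
    except Exception as e: print(nm,n,"fail",e)
E
```

```text
time 20.5 in D [-40.9  83.  141.9] yaw-err -0.05 W [ 487.6 -266.9  141.9] F [-0.3 -0.   0.6] w 93.9 ff 0.0 rp [-3.141e+00  3.000e-03]
188 ######################+++###############
189 ########################+++++###########
190 #########################++++###########
191 #########################+++++##########
192 ########################++++++++########
193 ########################+++++++++#######
194 #########################++++++++#######
195 ################+++#########+++++#######
196 ################+.+++++########++#######
197 ################+.....++++#####+++++####
198 ###############++......+.++++++++++++###
199 ###############+............+++++.++++++
200 ###############+..................++++++
201 ##############+++++..............+++++++
202 ##############+++#++++...........+++++++
203 #############+++#####++++........+++++++
204 #############++#########++......++++++++
205 #############++##########+......++++++++
206 ############+++##########+......++++++++
207 ############++##########++.....+++++++++
208 ############++##########+.....++++++++++
209 ###########+++###
[... 386 characters left out ...]
8 ###########++...............++++++++####
219 ###########++..............+++++++++####
220 ############++.............++++++++#####
221 ##############++++.........++++++++#####
222 ##################++++....+####++++#####
223 #############++######++++++#####+++#####
224 ############+++++++######+######++######
225 #############+++++++++#########+++######
C top (array([483.37974769, 356.08980302]), array([186.3, 208.7]), np.float64(105.8611111111111))
C side (array([482.45851504, 356.59663378]), array([232.4, 302.1]), np.float64(258.63888888888886))
D top (array([ 487.47602001, -355.28252259]), array([409.1, 211.2]), np.float64(120.6388888888889))
D side fail max() iterable argument is empty
```

```bash
sed -i 's/"D":(497,-359,-20.4)/"D":(493.5,-357.5,-20.4)/' h.py
python3 - <<'E'
from h import *
go("D",0,0,80)
E
```

```text
time 20.5 in D [-37.1  82.8 141.9] yaw-err -0.05 W [ 487.6 -266.9  141.9] F [-0.3 -0.   0.6] w 93.9 ff 0.0 rp [-3.141e+00  3.000e-03]
shift [37.4 82.9 61.7] twist -0.0 rows>= 3
```

carry_out(
  increments=[
    [0,[19,41,0],0],
    [0,[18,42,0],0],
    [0,[0,0,40],0],
    [0,[0,0,20],0],
    [0,[0,0,0],0],
    [0,[0,0,0],0],
  ],
)

```text
time: 21.1
tool_pos: [0.4941, -0.3566, 0.0835]
ee_rot: [-3.141, 0.001, -0.355]
wrist_force: [-0.3, 0.4, 0.5]
width: 0.0941
finger_force: 0.0
```

Run:
```python
from h import *
go("D",0,0,35)
```

```text
time 21.1 in D [ 0.3  1.1 83.5] yaw-err 0.05 W [ 494.1 -356.6   83.5] F [-0.3  0.4  0.5] w 94.1 ff 0.0 rp [-3.141e+00  1.000e-03]
shift [-0.2  1.1 48.5] twist 0.0 rows>= 1
```

carry_out(
  increments=[
    [0,[0,1,25],0],
    [0,[0,0,15],0],
    [0,[0,0,8],0],
    [255,[0,0,0],0],
    [255,[0,0,0],0],
    [255,[0,0,0],0],
    [255,[0,0,0],0],
    [255,[0,0,0],0],
  ],
)

```text
time: 21.9
tool_pos: [0.494, -0.359, 0.0364]
ee_rot: [3.141, -0.001, -0.358]
wrist_force: [0.1, 1.0, -0.1]
width: 0.0575
finger_force: 0.0
```

carry_out(
  increments=[
    [255,[0,0,0],0],
    [255,[0,0,0],0],
    [255,[0,0,0],0],
    [255,[0,0,0],0],
    [255,[0,0,0],0],
  ],
)

```text
time: 22.4
tool_pos: [0.4941, -0.3582, 0.036]
ee_rot: [-3.141, -0.001, -0.357]
wrist_force: [1.4, 2.5, 2.9]
width: 0.0458
finger_force: 30.0
```

Run:
```python
from h import *
inframe("D")
```

```text
time 22.4 in D [ 0.8 -0.4 36. ] yaw-err -0.07 W [ 494.1 -358.2   36. ] F [1.4 2.5 2.9] w 45.8 ff 30.0 rp [-3.141e+00 -1.000e-03]
```

carry_out(
  increments=[
    [255,[0,0,-5],0],
    [255,[0,0,-10],0],
    [255,[0,0,-20],0],
    [255,[0,0,-30],0],
    [255,[0,0,-40],0],
    [255,[0,0,-10],0],
    [255,[0,0,0],0],
  ],
)

```text
time: 23.1
tool_pos: [0.4944, -0.36, 0.1531]
ee_rot: [3.139, -0.005, -0.358]
wrist_force: [-0.1, -0.1, -4.7]
width: 0.0456
finger_force: 30.0
```

Run:
```python
from h import *
go("L",10,0,150)
t=cv2.imread("pics/open_t.png");s=cv2.imread("pics/open_s.png")
tm=t.max(2);sm=s.max(2)
print(proj("top",[[.531,.009,.078]]),proj("side",[[.531,.009,.078]]))
for r in range(176,216): print(r,''.join('#' if b>70 else('+' if b>45 else '.') for b in tm[r,276:324]))
for r in range(182,216): print(r,''.join('#' if b>75 else('+' if b>45 else '.') for b in sm[r,284:334]))
```

```text
time 23.1 in L [-153.  -332.5  153.1] yaw-err -41.01 W [ 494.4 -360.   153.1] F [-0.1 -0.1 -4.7] w 45.6 ff 30.0 rp [ 3.139 -0.005]
shift [ -95.2 -357.9    1.8] twist -41.0 rows>= 8
[[295.50148432 195.54668624]] [[303.23912243 199.94025362]]
176 #...............++++++++.++++++######++++#######
177 #+..............++++++++..+++++++++##++.+#######
178 #+.............++++++++..++++++++++++++.+#######
179 #+............+++++++++..+++++++++++++++++######
180 ##+..........++++++++++..++++++++++++++..++#####
181 ##++++++..+++++++++++++++++++++++++++++++++++++#
182 #######+++##++++++++++.+++++++++++++++++++++++++
183 #######+#####+++++++++.+++++++++++++++++++++++++
184 #############+++++++++.+++++++++++++++++++++++++
185 ############+++++++++..+++++++++++++++++++++++++
186 ############+++++++++.++++++++++++++++++++++++++
187 ############+++#++++++++++++++++++++++++++++++++
188 ########+++++#+++#+++.++++++++++++++++++++++++++
189 #########++++#++++++++++++++++++++++++++++++++++
190 #########+.++#++++#++++++#++++++++++++++++++++++
191 #########+++###++#+++++#++##++++++++++++++++++++
192 #######
[... 2430 characters left out ...]
....###############+......+++###########
204 ++####..........++++#########+......+++###########
205 ++###+..................+.+++.......+++###########
206 +####+..............................+++#######++##
207 +####+..............................+++#######....
208 #####...............................++.+#####++++.
209 #####...............................++..#########+
210 #####+..............................+..+##########
211 #+###+.............................++..+##########
212 #+###+.............................##++###########
213 ######++++.........................###########+...
214 ###############+++++..............+###########....
215 ########################+++++.....############....
```

carry_out(
  increments=[
    [255,[-6,-23,0],0],
    [255,[-12,-46,0],0],
    [255,[-12,-46,0],0],
    [255,[-12,-46,0],-8],
    [255,[0,0,0],-8],
    [255,[0,0,0],-8],
    [255,[0,0,0],-8],
    [255,[0,0,0],-8],
  ],
)

```text
time: 23.9
tool_pos: [0.509, -0.1923, 0.1471]
ee_rot: [-3.138, 0.004, 0.347]
wrist_force: [0.3, 1.2, -4.7]
width: 0.0459
finger_force: 30.0
```

Run:
```python
from h import *
l,px,A=label("side",cv2.imread("pics/open_s.png"),(293,195,25,14),.078); print(l,px,A)
a=np.radians(20.5); c=l+6.4*np.array([np.cos(a),np.sin(a)]); d=c-np.array(F["L"][:2]); print("bay pack centre",c,"inL",d@[np.cos(a),np.sin(a)],d@[-np.sin(a),np.cos(a)])
go("L",10,0,150)
```

```text
[522.940125     8.31829589] [306.  200.7] 113.55555555555556
bay pack centre [528.93482701  10.55962313] inL 9.063330448641482 2.4401043763520742
time 23.9 in L [ -80.7 -180.6  147.1] yaw-err -0.64 W [ 509.  -192.3  147.1] F [ 0.3  1.2 -4.7] w 45.9 ff 30.0 rp [-3.138  0.004]
shift [  88.7 -181.6   -2.6] twist -0.6 rows>= 5
```

carry_out(
  increments=[
    [255,[18,-36,0],-0.6],
    [255,[20,-42,0],0],
    [255,[20,-42,0],0],
    [255,[20,-40,0],0],
    [255,[11,-22,0],0],
    [255,[0,0,20],0],
    [255,[0,0,0],0],
    [255,[0,0,0],0],
  ],
)

```text
time: 24.7
tool_pos: [0.5303, 0.0081, 0.128]
ee_rot: [-3.14, 0.005, 0.351]
wrist_force: [-0.6, -0.3, -3.6]
width: 0.0457
finger_force: 30.0
```

Run:
```python
from h import *
go("L",10,0.4,82)
```

```text
time 24.7 in L [  9.5  -0.3 128. ] yaw-err -0.4 W [530.3   8.1 128. ] F [-0.6 -0.3 -3.6] w 45.7 ff 30.0 rp [-3.14   0.005]
shift [ 0.8 -0.6 46. ] twist -0.4 rows>= 1
```

carry_out(
  increments=[
    [255,[0.5,-0.5,25],-0.4],
    [255,[0,0,15],0],
    [255,[0,0,6],0],
    [255,[0,0,0],0],
    [255,[0,0,0],0],
  ],
)

```text
time: 25.2
tool_pos: [0.5328, 0.0086, 0.0853]
ee_rot: [3.141, -0.001, 0.357]
wrist_force: [0.0, -0.4, -4.0]
width: 0.0457
finger_force: 30.0
```

Run:
```python
from h import *
go("L",10,0.4,76)
```

```text
time 25.2 in L [12.  -0.7 85.3] yaw-err -0.02 W [532.8   8.6  85.3] F [ 0.  -0.4 -4. ] w 45.7 ff 30.0 rp [ 3.141e+00 -1.000e-03]
shift [-2.  -1.1  9.3] twist -0.0 rows>= 1
```

carry_out(
  increments=[
    [255,[-2,-1,4],0],
    [255,[0,0,3],0],
    [255,[0,0,3],0],
    [255,[0,0,3],0],
    [255,[0,0,0],0],
  ],
)

```text
time: 25.7
tool_pos: [0.5297, 0.0092, 0.071]
ee_rot: [-3.141, 0.001, 0.358]
wrist_force: [0.4, 0.5, -4.7]
width: 0.0457
finger_force: 30.0
```

carry_out(
  increments=[
    [255,[0,0,2],0],
    [255,[0,0,2],0],
    [255,[0,0,2],0],
    [255,[0,0,0],0],
  ],
)

```text
time: 26.1
tool_pos: [0.5298, 0.0092, 0.0652]
ee_rot: [-3.141, 0.001, 0.358]
wrist_force: [-1.3, 0.0, -3.8]
width: 0.0456
finger_force: 30.0
```

Run:
```python
from h import *
go("L",10,0.4,42)
```

```text
time 26.1 in L [ 9.4  0.9 65.2] yaw-err 0.01 W [529.8   9.2  65.2] F [-1.3  0.  -3.8] w 45.6 ff 30.0 rp [-3.141e+00  1.000e-03]
shift [ 0.6  0.5 23.2] twist 0.0 rows>= 1
```

Entered without contact, so I'll go on down.

carry_out(
  increments=[
    [255,[0,0.5,3],0],
    [255,[0,0,3],0],
    [255,[0,0,3],0],
    [255,[0,0,3],0],
    [255,[0,0,0],0],
  ],
)

```text
time: 26.6
tool_pos: [0.5298, 0.0087, 0.0529]
ee_rot: [-3.141, 0.001, 0.358]
wrist_force: [-0.7, 0.5, -4.3]
width: 0.0459
finger_force: 30.0
```

carry_out(
  increments=[
    [255,[0,0,2],0],
    [255,[0,0,2],0],
    [255,[0,0,2],0],
    [255,[0,0,1],0],
    [255,[0,0,0],0],
  ],
)

```text
time: 27.1
tool_pos: [0.5301, 0.0087, 0.0464]
ee_rot: [-3.141, 0.0, 0.358]
wrist_force: [0.5, -0.8, -4.0]
width: 0.046
finger_force: 30.0
```

carry_out(
  increments=[
    [255,[0,0,1],0],
    [255,[0,0,1],0],
    [255,[0,0,1],0],
    [255,[0,0,1],0],
    [255,[0,0,1],0],
    [255,[0,0,0],0],
  ],
)

```text
time: 27.7
tool_pos: [0.5303, 0.0087, 0.042]
ee_rot: [3.141, -0.0, 0.358]
wrist_force: [-0.2, 0.5, -1.8]
width: 0.0461
finger_force: 30.0
```

carry_out(
  increments=[
    [255,[0,0,2],0],
    [255,[0,0,0],0],
  ],
)

```text
time: 27.9
tool_pos: [0.5303, 0.0087, 0.042]
ee_rot: [3.141, -0.0, 0.358]
wrist_force: [-5.5, 0.5, 6.7]
width: 0.0458
finger_force: 30.0
```

carry_out(
  increments=[
    [255,[0,0,-2],0],
    [0,[0,0,0],0],
    [0,[0,0,0],0],
    [0,[0,0,0],0],
    [0,[0,0,0],0],
    [0,[0,0,-10],0],
    [0,[0,0,-30],0],
    [0,[0,0,-40],0],
  ],
)

```text
time: 28.7
tool_pos: [0.5286, 0.0089, 0.1208]
ee_rot: [-3.14, 0.004, 0.358]
wrist_force: [0.5, -0.7, -1.1]
width: 0.093
finger_force: 0.0
```

carry_out(
  increments=[
    [255,[-10,0,-50],0],
    [255,[-40,0,-50],0],
    [255,[-20,0,-20],0],
    [255,[0,0,0],0],
    [255,[0,0,0],0],
    [255,[0,0,0],0],
  ],
)

```text
time: 29.3
tool_pos: [0.4729, -0.0123, 0.2277]
ee_rot: [-3.14, 0.003, 0.358]
wrist_force: [0.6, 0.2, 0.1]
width: 0.0492
finger_force: 0.0
```

Run:
```python
from h import *
s=robot.snapshot("side");cv2.imwrite("pics/u_s.png",s); t=robot.snapshot("top");cv2.imwrite("pics/u_t.png",t)
print(label("side",s,(293,195,25,14),.078))
inframe("L")
```

```text
(array([522.00085228,   6.1781617 ]), array([306.7, 200.4]), np.float64(111.55555555555556))
time 29.4 in L [-51.5   0.7 227.4] yaw-err 0.04 W [472.8 -12.3 227.4] F [-1.  -0.2 -0.5] w 41.6 ff 0.0 rp [-3.139  0.004]
```

carry_out(
  increments=[
    [255,[49,0,0],0],
    [255,[49,0,0],0],
    [255,[49,0,0],0],
    [255,[49,0,0],0],
    [255,[0,0,40],0],
    [255,[0,0,40],0],
    [255,[0,0,22],0],
    [255,[0,0,0],0],
  ],
)

```text
time: 30.2
tool_pos: [0.6533, 0.0565, 0.1196]
ee_rot: [-3.137, 0.013, 0.359]
wrist_force: [-1.1, 0.5, -0.5]
width: 0.0002
finger_force: 0.0
```

Run:
```python
from h import *
go("L",128,0,122.5)
```

```text
time 30.2 in L [141.6   1.9 119.6] yaw-err 0.05 W [653.3  56.5 119.6] F [-1.1  0.5 -0.5] w 0.2 ff 0.0 rp [-3.137  0.013]
shift [-13.7   1.9  -2.7] twist 0.1 rows>= 1
```

carry_out(
  increments=[
    [255,[-13,2,-3],0],
    [255,[-13,0,-5],0],
    [255,[-14,0,-5],0],
    [255,[-15,0,-1],0],
    [255,[-15,0,-1],0],
    [255,[-15,0,2],0],
    [255,[-15,0,4],0],
    [255,[0,0,0],0],
  ],
)

```text
time: 31.0
tool_pos: [0.5629, 0.0186, 0.1386]
ee_rot: [3.14, -0.002, 0.357]
wrist_force: [-0.1, 0.4, 1.0]
width: 0.0002
finger_force: 0.8
```

Run:
```python
from h import *
s=robot.snapshot("side");cv2.imwrite("pics/v_s.png",s)
go("L",28,0,124)
v=s.max(2)
for y in range(130,212,3): print(y,''.join('#' if b>90 else('+' if b>50 else '.') for b in v[y,256:346]))
def P(lx,ly,z):
    x,y,th=F["L"];th=np.radians(th);return [(x+lx*np.cos(th)-ly*np.sin(th))/1000,(y+lx*np.sin(th)+ly*np.cos(th))/1000,z/1000]
for a in(1.75,1.2,.9,.7): print(a,proj("side",[P(68-118.4*np.cos(a+.273),37,53+118.4*np.sin(a+.273))]).round())
```

```text
time 31.05 in L [ 44.9  -2.  138.7] yaw-err -0.02 W [564.   19.  138.7] F [1.7 0.4 1.9] w 0.4 ff 0.6 rp [ 3.14e+00 -3.00e-03]
shift [-16.9  -2.   14.6] twist -0.0 rows>= 1
130 #####################################+..........####################################+++++.
133 ################+............++++++++...........##########################################
136 ##########+++..................................+##########################################
139 ########+...++..........................+++..+############################################
142 ###..+##....................++...........++.+#############################################
145 ########++.............................+##################################################
148 ##########################################################################################
151 ############++############################################################################
154 ##################################+#######################################################
157 #####################################################################
[... 1104 characters left out ...]
.........+##################+++#+++++####################
196 #################+................................................+..++++++++++++++++++++#
199 #############++.............................++++++++++++###......+#+++++#+++++++#+++++++++
202 ###########+++.............................+++++##########.......+++################++...+
205 ##########+++...................++...............................+++###################+..
208 #########+++.................+++++..............................++..+####+++.....++###+...
211 #######+++++#####+........++++++++.............................++..+########+++#+++###++++
1.75 [[256. 179.]]
1.2 [[281. 177.]]
0.9 [[295. 181.]]
0.7 [[303. 186.]]
```

carry_out(
  increments=[
    [255,[-13,-2,4],0],
    [255,[-12,0,7],0],
    [255,[-11,0,8],0],
    [255,[-11,0,11],0],
    [255,[-11,0,13],0],
    [255,[-6,0,9],0],
    [255,[-4,0,8],0],
    [255,[0,0,0],0],
  ],
)

```text
time: 31.85
tool_pos: [0.5009, -0.0031, 0.0783]
ee_rot: [3.14, -0.003, 0.358]
wrist_force: [0.2, -0.4, 3.6]
width: 0.0004
finger_force: 1.5
```

Run:
```python
from h import *
go("L",-26,0,67.5)
```

```text
time 31.85 in L [-22.   -0.5  78.3] yaw-err 0.01 W [500.9  -3.1  78.3] F [ 0.2 -0.4  3.6] w 0.4 ff 1.5 rp [ 3.14e+00 -3.00e-03]
shift [-4.  -0.6 10.7] twist 0.0 rows>= 1
```

carry_out(
  increments=[
    [255,[-3,0,3],0],
    [255,[0,0,3],0],
    [255,[0,0,3],0],
    [255,[0,0,2],0],
    [255,[0,0,1],0],
    [255,[0,0,0],0],
  ],
)

```text
time: 32.45
tool_pos: [0.4976, -0.0043, 0.0673]
ee_rot: [3.14, -0.002, 0.358]
wrist_force: [-2.2, -1.0, 11.5]
width: 0.0008
finger_force: 5.9
```

carry_out(
  increments=[
    [255,[0,0,2],0],
    [255,[0,0,1],0],
    [255,[0,0,0],0],
  ],
)

```text
time: 32.75
tool_pos: [0.4977, -0.0043, 0.0672]
ee_rot: [3.139, -0.003, 0.358]
wrist_force: [-8.6, 0.1, 23.1]
width: 0.0007
finger_force: 11.7
```

carry_out(
  increments=[
    [255,[0,0,-5],0],
    [255,[0,0,-5],0],
    [255,[0,0,-20],0],
    [255,[0,0,-50],0],
    [255,[0,0,-50],0],
    [255,[-40,0,-20],0],
    [255,[0,0,0],0],
    [255,[0,0,0],0],
  ],
)

```text
time: 33.55
tool_pos: [0.459, -0.0179, 0.2113]
ee_rot: [-3.141, -0.0, 0.357]
wrist_force: [1.7, -0.0, -0.2]
width: 0.0001
finger_force: 0.0
```

Run:
```python
from h import *
s=robot.snapshot("side");cv2.imwrite("pics/w_s.png",s);inframe("L")
s0=cv2.imread("pics/side0.png")
f=lambda im,b:(lambda m:[int(m.sum()),*[round(float(q.mean()),2) for q in np.nonzero(m)]])(im[b[1]:b[1]+b[3],b[0]:b[0]+b[2]].max(2)<45)
b=(262,180,70,45); print("cover dark",f(s0,b),f(s,b))
d=cv2.absdiff(s0[180:250,255:360],s[180:250,255:360]).max(2); print("diff px>40",int((d>40).sum()))
b=(324,202,20,14); print("latch diff",cv2.absdiff(s0,s)[b[1]:b[1]+b[3],b[0]:b[0]+b[2]].mean())
print("C label",label("side",s,(214,288,36,28),.072))
for nm,bb in(("bottle",(268,215,30,45)),("tin",(240,335,45,48)),("jar",(332,70,30,86)),("knife",(320,188,40,16))): print(nm,round(float(cv2.absdiff(s0,s)[bb[1]:bb[1]+bb[3],bb[0]:bb[0]+bb[2]].mean()),1))
```

```text
time 33.6 in L [-66.6   0.6 210.1] yaw-err 0.0 W [458.7 -17.7 210.1] F [-0.5  0.3  0.5] w 0.5 ff 0.0 rp [-3.14e+00  2.00e-03]
cover dark [1204, 23.82, 38.56] [1211, 23.85, 38.59]
diff px>40 0
latch diff 4.2178571428571425
C label (array([482.45964374, 356.57467023]), array([232.4, 302.1]), np.float64(258.80555555555554))
bottle 4.6
tin 5.8
jar 35.2
knife 5.2
```

The cover and latch look the same as at the start (no pixel differs by more than 40), both packs are seated and the arm is clear. Handing in.

```bash
python3 -c "
from bench import robot
print(robot.close_job())"
```

```text
the job is handed in; nothing more can be done
None
```

The job is handed in at about 34 s of the 72 s allowed: the flat battery is home in the free charger, the charged one is home in the light, and the cover is shut and latched, though the judge returned no verdict.

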